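# Return the condiment set from the dish drainer to its stand

## Task

The washed condiment set is dry: move the round jar, the salt shaker, the square tin and the oblong dispenser from the dish drainer to the condiment stand, each into the wire hoop of its own shape and size. Set each one down gently on the stand's floor, upright inside its hoop, without dropping it in or knocking anything over; leave the mug and the bowl where they are in the drainer.

Things in the scene. Friction and masses are not known exactly. Their poses are not given: they have to be found in the camera images.
- jar: Round white ceramic jar with a flat steel lid of the same diameter: 52 mm diameter, 102 mm tall, about 0.3 kg. Origin: centre of its underside, z up. At the start it stands upright in the wire dish drainer, one of a row of four at about 76 mm spacing (their order differs each time). 
- shaker: Slim round steel salt shaker with a slightly tapered perforated top: 36 mm diameter up to 90 mm height, 96 mm tall, about 0.15 kg. Origin: centre of its underside, z up. At the start it stands upright in the wire dish drainer, one of a row of four at about 76 mm spacing (their order differs each time). 
- tin: Square aluminium tea tin: 46 x 46 mm, 90 mm tall plus a 4 mm raised lid 40 mm square (94 mm in all), about 0.15 kg. Origin: centre of its underside; x and y square to its sides, z up. At the start it stands upright in the wire dish drainer, one of a row of four at about 76 mm spacing (their order differs each time). 
- dispenser: Oblong white plastic seasoning dispenser with a grey cap: 52 mm (its x) by 34 mm (its y), 104 mm tall, about 0.15 kg. Origin: centre of its underside, z up. Its long side lies roughly along the row. At the start it stands upright in the wire dish drainer, one of a row of four at about 76 mm spacing (their order differs each time). 
- hoop_large: One of four bright wire hoops (4 mm wire) clipped to the rail of the low dark-wood condiment stand, in a row at 76 mm spacing (order differs each time). Origin: hoop centre on the stand's floor, 14 mm above the worktop; the hoop lies 28 mm above that floor. x along the row, y to the rail 50 mm away. Fixed. The large round hoop, inside diameter 68 mm: the place of the round jar.
- hoop_small: One of four bright wire hoops (4 mm wire) clipped to the rail of the low dark-wood condiment stand, in a row at 76 mm spacing (order differs each time). Origin: hoop centre on the stand's floor, 14 mm above the worktop; the hoop lies 28 mm above that floor. x along the row, y to the rail 50 mm away. Fixed. The small round hoop, inside diameter 52 mm: the place of the salt shaker.
- hoop_square: One of four bright wire hoops (4 mm wire) clipped to the rail of the low dark-wood condiment stand, in a row at 76 mm spacing (order differs each time). Origin: hoop centre on the stand's floor, 14 mm above the worktop; the hoop lies 28 mm above that floor. x along the row, y to the rail 50 mm away. Fixed. The square hoop, inside 62 x 62 mm: the place of the square tin.
- hoop_oblong: One of four bright wire hoops (4 mm wire) clipped to the rail of the low dark-wood condiment stand, in a row at 76 mm spacing (order differs each time). Origin: hoop centre on the stand's floor, 14 mm above the worktop; the hoop lies 28 mm above that floor. x along the row, y to the rail 50 mm away. Fixed. The oblong hoop, inside 68 mm (x, along the row) by 50 mm (y): the place of the oblong dispenser.
- mug: White mug, 72 mm diameter, 85 mm tall, upright at the robot's end of the drainer, past the row. Origin: centre of its underside. Stays. The drainer is a white drip tray with a steel wire basket 152 mm wide; its floor is 22 mm above the worktop, its rim wire 58 mm, the side prongs 72 mm. Drainer and stand lie left and right of the robot, either way round.
- bowl: White rice bowl, upside down at the far end of the drainer, past the row: 104 mm across its rim, 61 mm tall. Origin: centre of its rim on the drainer floor, z up. Stays. The drainer's row of things runs from the mug to the bowl, roughly straight ahead of the robot, along the drainer's middle.

How it is judged:
By the outcome, as a careful person would: the job done as asked, in the order asked, and still so for the second after the job is handed in, with the robot touching nothing.
It also fails if it takes over 128 s, if anything falls off the work surface, if the arm or the gripper's body presses on something with over 40 N, if the wrist force passes 120 N, or if a joint passes its speed limit or range.

## Robot

A 6-joint arm with a two-finger parallel gripper is mounted at the origin on the work surface. World frame = base frame: x ahead of the robot, y to its left, z up, the work surface at z = 0. Lengths are in mm, angles in rad, forces in N, time in s.
With the tool pointing down it reaches from about 275 to 1000 mm from the base axis. Payload 8.4 kg.
Tool frame: the origin (TCP) lies at the very end of the fingers, on their centre line; the grasp point (between the pads) lies 19 mm behind it; z points along the fingers, y is the direction in which the jaws open and shut (so a half turn about z gives the same grasp; the last joint's range is limited). The gripper opens to 85 mm and grips with 20 to 120 N. Pads are 22 mm wide; open, the fingers measure 114 mm over their backs; the gripper's body (76 mm by 85 mm) begins 54 mm behind the grasp point. The pads swing forward as they close: fully open they stand 13 mm farther back than shut.
Start: joints at [-1.105, 0.353, 1.633, -0, 1.155, -0.002], TCP at [281.826, -557.855, 210.181] pointing down, gripper open.
Joint ranges: [-2.63, 2.63], [-0.92, 2.1], [0.06, 2.66], [-1.3, 4.44], [0, 2.69], [-3.02, 3.02]. Speed limits (rad/s): [2.22, 2.22, 2.79, 3.14, 3.14, 3.14].

## Interface

Orientations are given as [roll, pitch, yaw] about the fixed x, y, z axes, in that order (R = Rz(yaw) Ry(pitch) Rx(roll)).
In Python, from rig import r gives the robot as it stands.
- The arm moves only by the tool move_arm, never from a script. Its argument "increments" is a list of rows, each an object of numbers: "tx", "ty", "tz": the shift along the tool's x, y, z in cm; "rx", "ry", "rz": the turn, a rotation vector about the tool's x, y, z in degrees; "gripper": the gripper's target within -1 to 1 (fully open at 1, half-way at 0, shut at -1). A call has 1 to 12 rows; each row shifts and turns the commanded pose from where the row before left it, along the tool's axes as they then stand; what a row does not reach is not made up. A row lasts 1/10 s, in which the tool goes at most 50 mm and 8.59 degrees, less where a joint would pass 70% of its speed; a pose out of reach is approached as far as the arm can. A call is refused whole if a number of a shift passes 5 or a number of a turn 8.59, either way. A call with a gripper value outside its range is refused whole. The fingers move at their own pace and stop on an object; "squeeze" is the grip in N (left out, the last holds). Time passes only in rows, so rows that do not move let the fingers close. It gives the time, the measured TCP pose, the force and the opening at its end, in the units of the state.
- r.sense(): the state, without advancing time (a new reading comes with each control period).
- r.grab_frame(name): name is "scene" or "top"; returns (picture, depth): 384x512x3 uint8, red, green, blue; 384x512 float32, mm along the optical axis (not along the pixel's ray), 0 where there is no reading.
- r.camera_model(name): a dict with "fx", "fy", "cx", "cy" (pixels), "R" (3x3) and "t" (3): a world point X has camera coordinates R X + t. Camera axes: x right, y down, z forward; pixel columns grow to the right and rows downward; lengths in mm; the calibration is good to about 2 mm. A picture is of the moment at which its call begins. camera_model takes no time and is no camera call.
- r.sign_off(): hands the job in, once; it reports no verdict.
Trained networks look in the newest picture that a camera, given by its name, has taken for a name from the list of things; names that differ only in an ending like _2 or _b are one class to them, and where a whole thing is asked for, a point or a joint stands for the part that bears it (a point fixed in the world has none). Each returns a list of dicts, best first, with "confidence" (0 to 1); they miss things now and then, are a little off and sometimes report something else, mostly with a low value. They report only what shows in the picture. A call takes as long as a camera call.
- r.cut_out(query, camera): "mask" (384x512 bool, what is visible of it) and "bbox" ([left, top, right, bottom] in pixels, round what is visible of it).
- r.place_of(query, camera): "location" ([row, column] in pixels: a listed point, or the origin of a listed thing).
The state is a dict: "clock": time; "qpos": joint angles; "qvel": joint speeds; "joint_efforts": joint torques, N m; "eef_pos": TCP position; "tcp_rot": TCP orientation; "contact_force": force on the tool from outside, world axes, zero at the start; "wrist_torque": the same for the moment, N m; "opening": opening from 0.0 (shut) to 1.0 (fully open).
Only numpy, scipy, OpenCV 4.12 (cv2) and the standard library are available. Lean on these libraries where they do the work, as an engineer would, in place of code of your own. Each camera call takes 0.05 s, during which the arm holds its last target. There are 200 camera calls.

## Working session

There is one attempt and no reset: what is moved stays moved. The work goes in short steps, Python scripts to look and compute and a tool call to move; the robot and the scene stay as the last step left them, time stands still between calls to the robot, and variables do not carry over. Pictures are saved under pics/ and viewed, about 12 in all and at most 16, crops included, and the job is handed in when it is done.

Besides the shell and the picture viewer there is one more tool, called after "Emit:" in YAML: its name, and indented under it one key for each argument. move_arm: Moves the arm, as the interface text tells. Its arguments: {"type":"object","properties":{"increments":{"type":"array","items":{"type":"object","properties":{"tx":{"type":"number"},"ty":{"type":"number"},"tz":{"type":"number"},"rx":{"type":"number"},"ry":{"type":"number"},"rz":{"type":"number"},"gripper":{"type":"number"}}}},"squeeze":{"type":"number"}},"required":["increments"]}

```bash
ls; mkdir -p pics; cat > h.py <<'E'
import numpy as np, cv2
from rig import r
def back(cam,u,v,d):
    m=r.camera_model(cam); p=np.array([(u-m['cx'])/m['fx']*d,(v-m['cy'])/m['fy']*d,d])
    return np.array(m['R']).T@(p-np.array(m['t']))
def ray(cam,u,v,z):
    a=back(cam,u,v,1.);b=back(cam,u,v,1000.); s=(z-a[2])/(b[2]-a[2]); return a+s*(b-a)
def cloud(cam,depth):
    m=r.camera_model(cam); v,u=np.mgrid[:384,:512]
    P=np.stack([(u-m['cx'])/m['fx']*depth,(v-m['cy'])/m['fy']*depth,depth],-1)
    return (P-np.array(m['t']))@np.array(m['R'])
E
python3 - <<'E'
from h import *
s=r.sense(); print(s)
im={}
for c in('scene','top'):
    p,d=r.grab_frame(c); im[c]=p; np.save(f'pics/{c}0.npy',d)
    cv2.imwrite(f'pics/{c}0.png',cv2.cvtColor(p,cv2.COLOR_RGB2BGR))
    m=r.camera_model(c); print(c,m['fx'],m['cx'],m['cy'],np.round(-np.array(m['R']).T@np.array(m['t'])),np.round(m['R'],3).tolist())
C=cloud('top',np.load('pics/top0.npy')); np.save('pics/C.npy',C)
hz=dict(jar=102,shaker=96,tin=94,dispenser=104,mug=85,bowl=61)
for q in ['jar','shaker','tin','dispenser','hoop_large','hoop_small','hoop_square','hoop_oblong','mug','bowl']:
    for e in r.place_of(q,'top')[:2]:
        v,u=e['location']; z=14 if 'hoop' in q else 22
        print(q,round(e['confidence'],2),np.round([u,v]),np.round(ray('top',u,v,z),1))
    for e in r.cut_out(q,'top')[:1]:
        P=C[e['mask']&(C[...,2]>-50)]; 
        if 'hoop' in q: print('  mask',round(e['confidence'],2),e['bbox'],np.round(np.median(P,0),1)); continue
        zt=np.percentile(P[:,2],95); T=P[abs(P[:,2]-zt)<8]; print('  mask',round(e['confidence'],2),e['bbox'],'top z',round(zt,1),np.round(T[:,:2].min(0)),np.round(T[:,:2].max(0)), cv2.minAreaRect(T[:,:2].astype(np.float32)))
print(r.sense()['clock'])
E
```

```text
pics
{'clock': 0.0, 'qpos': array([-1.10542732e+00,  3.53673965e-01,  1.63417314e+00, -1.34287287e-05,
        1.15518048e+00, -2.39573680e-03]), 'qvel': array([ 1.11776630e-03,  8.80666043e-04, -4.74861758e-04, -1.48404563e-06,
        4.07259651e-04, -5.93697094e-04]), 'joint_efforts': array([ 1.03979779e-03, -6.05249262e+01, -3.42070019e+01, -9.17054354e-05,
        9.27429210e-03, -3.37292168e-07]), 'eef_pos': array([ 281.57060679, -557.39340689,  209.4288861 ]), 'tcp_rot': array([-3.14015770e+00,  8.83997691e-06,  4.67770184e-01]), 'contact_force': array([ 0.50638939, -0.09869072,  0.85051751]), 'wrist_torque': array([0.00583154, 0.05051721, 0.03945199]), 'opening': 0.9991269224194337}
scene 421.9408252038888 248.5284760600053 194.06789343568477 [ 919. -419.  721.] [[0.752, 0.659, 0.007], [0.518, -0.584, -0.625], [-0.408, 0.474, -0.78]]
top 373.6184816673467 258.55255683910866 189.27880756201256 [456. -18. 899.] [[0.012, -1.0, 0.021], [-0.995, -0.015, -0.103], [0.103, -0.02, -0.994]]
jar 0.83 [169. 240.] [424.7 168.9  22. ]
  mask 0.7 [144.3, 230.4, 177.9, 252.2] top z 124.6 [40
[... 1026 characters left out ...]
2 [297.4, 166.6, 305.4, 169.7] [ 598.  -124.    47.3]
hoop_oblong 0.61 [316. 202.] [ 519.9 -174.6   14. ]
hoop_oblong 0.46 [163. 206.] [504.4 189.5  14. ]
  mask 0.74 [294.9, 198.8, 321.7, 218.4] [ 523.  -124.    45.9]
mug 0.94 [181. 273.] [350.6 139.6  22. ]
mug 0.4 [314. 173.] [ 588.1 -167.9   22. ]
  mask 0.89 [145.1, 256.7, 197.5, 297.7] top z 106.0 [316. 104.] [387. 174.] ((351.161865234375, 139.2755584716797), (70.95024108886719, 69.56855010986328), 3.0798470973968506)
bowl 0.94 [156. 104.] [750.3 213.7  22. ]
  mask 0.7 [133.6, 79.6, 177.0, 126.3] top z 82.3 [728. 195.] [776. 242.] ((750.659423828125, 217.82357788085938), (45.65095520019531, 47.872535705566406), 80.25476837158203)
1.1
```

```bash
python3 - <<'E'
from h import *
p=cv2.imread('pics/top0.png'); s=cv2.imread('pics/scene0.png')
a=cv2.resize(p[100:300,250:400],None,fx=3,fy=3,interpolation=cv2.INTER_CUBIC)
# depth mask of heights above the floor
C=np.load('pics/C.npy'); z=C[...,2]
b=((z>36)&(z<50)).astype(np.uint8)*255
b=cv2.cvtColor(cv2.resize(b[100:300,250:350],None,fx=3,fy=3,interpolation=0),8)
cv2.imwrite('pics/v1.png',np.hstack([a[:, :], b[:, :]]))
cv2.imwrite('pics/v2.png',cv2.resize(s,(800,600)))
E
```

```text
(no output)
```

View pics/v1.png

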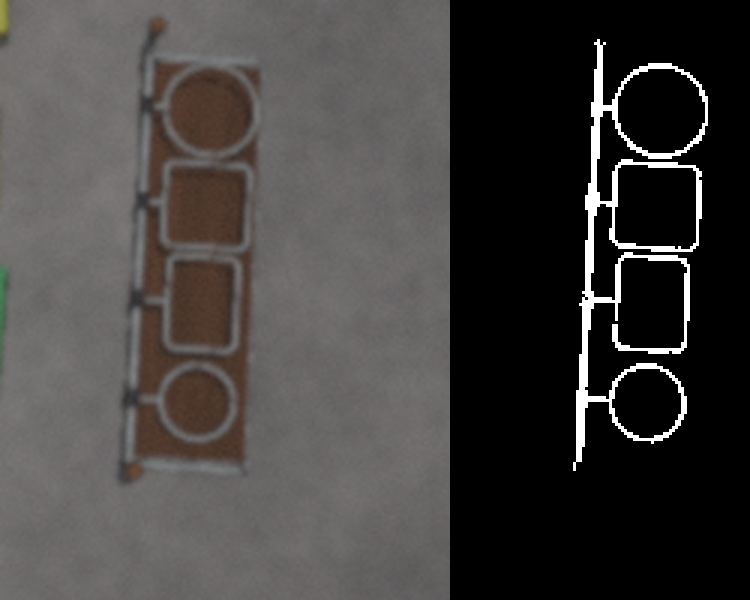

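View pics/v2.png

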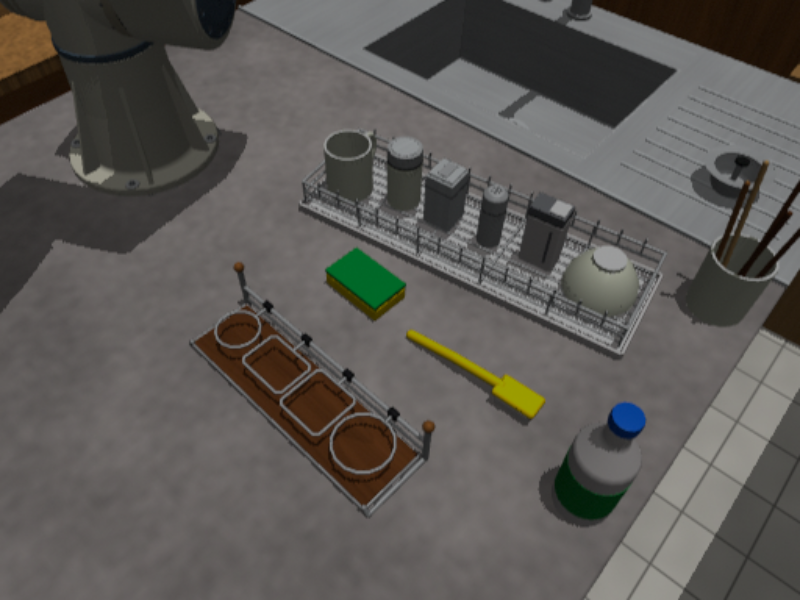

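The top view shows the stand's hoops from near to far: small (447,400 in the crop), oblong, square, large (≈660,110). The scene view shows the drainer row from near to far: mug, jar (405,170), tin (447,193), shaker (492,215), dispenser (547,232), bowl. Next I'll measure them from depth with both cameras.

```bash
python3 - <<'E'
from h import *
Cs={c:cloud(c,np.load(f'pics/{c}0.npy')) for c in('top','scene')}
# objects: points of top faces
appr=dict(jar=(432,173,124),shaker=(580,192,118),tin=(503,184,116),dispenser=(658,208,126))
for n,(x,y,zt) in appr.items():
    for c,C in Cs.items():
        P=C.reshape(-1,3); m=(np.hypot(P[:,0]-x,P[:,1]-y)<38)
        for lo,hi in((zt-5,zt+6),(50,zt-8)):
            Q=P[m&(P[:,2]>lo)&(P[:,2]<hi)]
            if len(Q)<8: continue
            q=np.percentile(Q[:,:2],[1,99],axis=0)
            rc=cv2.minAreaRect(Q[:,:2].astype(np.float32))
            cc=cv2.minEnclosingCircle(Q[:,:2].astype(np.float32))
            print(n,c,lo,len(Q),'z',np.round(np.median(Q[:,2]),1),'bb',np.round(q.ravel(),1),'rect',np.round(rc[0],1),np.round(rc[1],1),round(rc[2],1),'circ',np.round(cc[0],1),round(cc[1],1))
# hoops: enclosed regions
C=Cs['top'];z=C[...,2]; b=((z>36)&(z<50)).astype(np.uint8)
k=6
b=cv2.resize(b,None,fx=1,fy=1); sub=1-b
n,l,st,ce=cv2.connectedComponentsWithStats(sub,connectivity=4)
for i in range(1,n):
    if 200<st[i,4]<4000:
        ring=cv2.dilate((l==i).astype(np.uint8),np.ones((5,5),np.uint8))&b
        P=C[ring>0]; P=P[(P[:,2]>38)&(P[:,2]<46)]
        rc=cv2.minAreaRect(P[:,:2].astype(np.float32)); print('hoop',np.round(ce[i]),'px',st[i,4],'z',np.round(np.median(P[:,2]),1),'rect',np.round(rc[0],1),np.round(rc[1],1),round(rc[2],1),'circ',cv2.minEnclosingCircle(P[:,:2].astype(np.float32)), 'inner ctr',np.round(ray('top',*ce[i],42),1))
for lo,hi in ((36,60),(60,120)):
  m=(z>lo)&(z<hi)&(C[...,1]<-100)&(C[...,1]>-130); print('rail',lo,m.sum(),np.round(np.percentile(C[m],[1,50,99],axis=0),0).tolist() if m.sum() else '')
m=(C[...,1]<100)&(C[...,0]>350)&(C[...,0]<760)&(z>30)
for c in cv2.connectedComponentsWithStats(m.astype(np.uint8))[2][1:]:
    if c[4]>15:
        w=C[c[1]:c[1]+c[3],c[0]:c[0]+c[2]]; w=w[w[...,2]>30]; print('obst',c,np.round(w.min(0)),np.round(w.max(0)))
E
```

```text
jar top 119 497 z 122.5 bb [408.5 150.5 457.3 198.9] rect [432.8 174.5] [49.  50.6] 0.4 circ [433.  174.4] 25.9
jar top 50 146 z 83.6 bb [409.4 148.4 457.6 169.3] rect [432.8 158.7] [50.3 20.9] 1.3 circ [432.5 169.1] 25.2
jar scene 119 290 z 123.6 bb [410.7 149.6 459.8 197.8] rect [435.1 174.4] [49.6 51.6] 39.5 circ [434.  174.9] 27.1
jar scene 50 489 z 83.8 bb [420.8 148.3 461.3 188.1] rect [446.  164.1] [50.8 25.7] 46.4 circ [438.7 171. ] 25.5
shaker top 113 141 z 115.8 bb [566.3 178.5 596.2 205.1] rect [581.9 191.1] [30.6 28.2] 46.9 circ [580.4 191. ] 16.7
shaker top 50 131 z 87.9 bb [563.1 174.1 594.6 205.6] rect [579.6 189.2] [31.4 33.2] 26.2 circ [581.  191.6] 18.3
shaker scene 113 115 z 116.4 bb [569.7 174.  598.8 204.9] rect [584.1 189.4] [30.2 31.7] 4.5 circ [583.9 190.5] 17.2
shaker scene 50 329 z 80.3 bb [570.1 173.4 601.3 201.2] rect [588.5 185. ] [35.9 21.6] 34.4 circ [584.6 190.6] 18.3
tin top 111 376 z 114.2 bb [484.1 162.5 524.2 203.4] rect [503.4 182.4] [41.6 41.6] 2.8 circ [503.9 182.8] 27.5
tin top 50 166 z 83.8 bb [479.6 158.8 527.6 199.7] rect [504.  183.2] [46.5
[... 1120 characters left out ...]
.5] 86.8 circ ((596.3111572265625, -174.08102416992188), 44.01787567138672) inner ctr [ 595.6 -174.1   42. ]
hoop [315. 234.] px 414 z 42.0 rect [ 444.4 -166.6] [58. 57.] 45.4 circ ((444.27532958984375, -166.28457641601562), 30.089826583862305) inner ctr [ 444.4 -166.5   42. ]
rail 36 395 [[400.0, -129.0, 38.0], [544.0, -122.0, 43.0], [724.0, -113.0, 51.0]]
rail 60 45 [[390.0, -128.0, 74.0], [399.0, -117.0, 83.0], [729.0, -109.0, 86.0]]
obst [ 442   77   70   82 4310] [ 456. -612.   30.] [825. -18. 899.]
obst [ 291  106   45  154 1144] [ 390. -215.   35.] [731. -18. 899.]
obst [223 187  28  45 599] [449. -18.  30.] [550.  46. 899.]
obst [198 209  10  67 205] [349. -18.  36.] [497. 100. 899.]
```

Emit:
move_arm:
  increments:
    - {"rz": 6.9, "gripper": 1}
    - {"rz": 6.9}
    - {"rz": 7.0}
    - {"tx": 1.135, "ty": -3.56}
    - {"tx": 1.135, "ty": -3.56}
    - {"tx": 1.135, "ty": -3.56}
    - {"tx": 1.135, "ty": -3.56}
    - {"tx": 1.135, "ty": -3.56}
    - {"tx": 1.135, "ty": -3.56}
    - {"tx": 1.135, "ty": -3.56}
    - {"tx": 1.135, "ty": -3.56}
    - {"tx": 1.135, "ty": -3.56}
  squeeze: 30

```text
invalid input
```

Emit:
move_arm:
  increments:
    - {"tx": 1.135, "ty": -3.56}
    - {"tx": 1.135, "ty": -3.56}
    - {"tx": 1.135, "ty": -3.56}
    - {"tx": 1.135, "ty": -3.56}
    - {"tx": 1.135, "ty": -3.56}
    - {"tx": 1.135, "ty": -3.56}
    - {"tx": 1.135, "ty": -3.56}
    - {"tx": 1.135, "ty": -3.56}
    - {"tx": 1.135, "ty": -3.56}
    - {"tx": 1.135, "ty": -3.56}
    - {"tx": 1.135, "ty": -3.56}
    - {}

```text
invalid input
```

```bash
cat > go.py <<'E'
import sys; from h import *
x,y,z,yd=map(float,sys.argv[1:5]); s=r.sense(); p=s['eef_pos']; a=s['tcp_rot']; w=np.radians(yd)
dx,dy=x-p[0],y-p[1]
print('t',round(s['clock'],2),'pos',np.round(p,1),'rpy deg',np.round(np.degrees(a),2),'open',round(s['opening'],3),'F',np.round(s['contact_force'],1),'q',np.round(s['qpos'],2))
print('rz first %.1f deg; then cm tx %.2f ty %.2f tz %.2f'%(np.degrees(a[2])-yd,(np.cos(w)*dx+np.sin(w)*dy)/10,(np.sin(w)*dx-np.cos(w)*dy)/10,(p[2]-z)/10))
E
python3 go.py 432.8 174.5 77 6
```

```text
t 1.1 pos [ 281.8 -557.8  210.2] rpy deg [-180.    -0.    26.8] open 0.998 F [-0.9  0.6 -0.5] q [-1.11  0.35  1.63  0.    1.16 -0.  ]
rz first 20.8 deg; then cm tx 22.67 ty -71.26 tz 13.32
```

Emit:
move_arm:
  increments:
    - {"tx": 0, "ty": 0, "tz": 0, "rx": 0, "ry": 0, "rz": 6.9, "gripper": 1}
    - {"tx": 0, "ty": 0, "tz": 0, "rx": 0, "ry": 0, "rz": 6.9, "gripper": 1}
    - {"tx": 0, "ty": 0, "tz": 0, "rx": 0, "ry": 0, "rz": 7.0, "gripper": 1}
  squeeze: 30

```text
clock: 1.4
eef_pos: [281.8, -557.9, 210.2]
tcp_rot: [-3.142, -0.0, 0.1]
contact_force: [0.6, 0.1, -0.8]
opening: 1.003
```

Emit:
move_arm:
  increments:
    - {"tx": 1.135, "ty": -3.56, "tz": 0, "rx": 0, "ry": 0, "rz": 0, "gripper": 1}
    - {"tx": 1.135, "ty": -3.56, "tz": 0, "rx": 0, "ry": 0, "rz": 0, "gripper": 1}
    - {"tx": 1.135, "ty": -3.56, "tz": 0, "rx": 0, "ry": 0, "rz": 0, "gripper": 1}
    - {"tx": 1.135, "ty": -3.56, "tz": 0, "rx": 0, "ry": 0, "rz": 0, "gripper": 1}
    - {"tx": 1.135, "ty": -3.56, "tz": 0, "rx": 0, "ry": 0, "rz": 0, "gripper": 1}
    - {"tx": 1.135, "ty": -3.56, "tz": 0, "rx": 0, "ry": 0, "rz": 0, "gripper": 1}
    - {"tx": 1.135, "ty": -3.56, "tz": 0, "rx": 0, "ry": 0, "rz": 0, "gripper": 1}
    - {"tx": 1.135, "ty": -3.56, "tz": 0, "rx": 0, "ry": 0, "rz": 0, "gripper": 1}
    - {"tx": 1.135, "ty": -3.56, "tz": 0, "rx": 0, "ry": 0, "rz": 0, "gripper": 1}
    - {"tx": 1.135, "ty": -3.56, "tz": 0, "rx": 0, "ry": 0, "rz": 0, "gripper": 1}

```text
clock: 2.4
eef_pos: [357.6, -190.6, 210.4]
tcp_rot: [3.141, -0.001, 0.104]
contact_force: [1.4, 0.1, 0.1]
opening: 1.002
```

Emit:
move_arm:
  increments:
    - {"tx": 1.135, "ty": -3.56, "tz": 0, "rx": 0, "ry": 0, "rz": 0, "gripper": 1}
    - {"tx": 1.135, "ty": -3.56, "tz": 0, "rx": 0, "ry": 0, "rz": 0, "gripper": 1}
    - {"tx": 1.135, "ty": -3.56, "tz": 0, "rx": 0, "ry": 0, "rz": 0, "gripper": 1}
    - {"tx": 1.135, "ty": -3.56, "tz": 0, "rx": 0, "ry": 0, "rz": 0, "gripper": 1}
    - {"tx": 1.135, "ty": -3.56, "tz": 0, "rx": 0, "ry": 0, "rz": 0, "gripper": 1}
    - {"tx": 1.135, "ty": -3.56, "tz": 0, "rx": 0, "ry": 0, "rz": 0, "gripper": 1}
    - {"tx": 1.135, "ty": -3.56, "tz": 0, "rx": 0, "ry": 0, "rz": 0, "gripper": 1}
    - {"tx": 1.135, "ty": -3.56, "tz": 0, "rx": 0, "ry": 0, "rz": 0, "gripper": 1}
    - {"tx": 1.135, "ty": -3.56, "tz": 0, "rx": 0, "ry": 0, "rz": 0, "gripper": 1}
    - {"tx": 1.135, "ty": -3.56, "tz": 0, "rx": 0, "ry": 0, "rz": 0, "gripper": 1}
    - {"tx": 0, "ty": 0, "tz": 0, "rx": 0, "ry": 0, "rz": 0, "gripper": 1}

```text
clock: 3.5
eef_pos: [434.2, 177.6, 210.5]
tcp_rot: [-3.14, -0.002, 0.108]
contact_force: [-0.7, 0.5, -0.6]
opening: 1.003
```

```bash
python3 go.py 432.8 174.5 77 6
```

```text
t 3.5 pos [434.2 177.6 210.5] rpy deg [-1.7992e+02 -9.0000e-02  6.1700e+00] open 1.003 F [-0.7  0.5 -0.6] q [0.38 0.11 1.96 0.   1.08 1.85]
rz first 0.2 deg; then cm tx -0.17 ty 0.30 tz 13.35
```

Emit:
move_arm:
  increments:
    - {"tx": -0.17, "ty": 0.3, "tz": 1, "rx": 0, "ry": 0, "rz": 0, "gripper": 1}
    - {"tx": 0, "ty": 0, "tz": 2, "rx": 0, "ry": 0, "rz": 0, "gripper": 1}
    - {"tx": 0, "ty": 0, "tz": 2, "rx": 0, "ry": 0, "rz": 0, "gripper": 1}
    - {"tx": 0, "ty": 0, "tz": 2, "rx": 0, "ry": 0, "rz": 0, "gripper": 1}
    - {"tx": 0, "ty": 0, "tz": 2, "rx": 0, "ry": 0, "rz": 0, "gripper": 1}
    - {"tx": 0, "ty": 0, "tz": 2, "rx": 0, "ry": 0, "rz": 0, "gripper": 1}
    - {"tx": 0, "ty": 0, "tz": 1.35, "rx": 0, "ry": 0, "rz": 0, "gripper": 1}
    - {"tx": 0, "ty": 0, "tz": 1, "rx": 0, "ry": 0, "rz": 0, "gripper": 1}
    - {"tx": 0, "ty": 0, "tz": 0, "rx": 0, "ry": 0, "rz": 0, "gripper": 1}

```text
clock: 4.4
eef_pos: [430.5, 169.4, 75.4]
tcp_rot: [3.141, 0.003, 0.104]
contact_force: [0.1, 0.1, -0.8]
opening: 1.001
```

Emit:
move_arm:
  increments:
    - {"tx": 0, "ty": 0, "tz": 0, "rx": 0, "ry": 0, "rz": 0, "gripper": 0.4}
    - {"tx": 0, "ty": 0, "tz": 0, "rx": 0, "ry": 0, "rz": 0, "gripper": 0.3}
    - {"tx": 0, "ty": 0, "tz": 0, "rx": 0, "ry": 0, "rz": 0, "gripper": 0.2}
    - {"tx": 0, "ty": 0, "tz": 0, "rx": 0, "ry": 0, "rz": 0, "gripper": 0.1}
    - {"tx": 0, "ty": 0, "tz": 0, "rx": 0, "ry": 0, "rz": 0, "gripper": -1}
    - {"tx": 0, "ty": 0, "tz": 0, "rx": 0, "ry": 0, "rz": 0, "gripper": -1}
    - {"tx": 0, "ty": 0, "tz": 0, "rx": 0, "ry": 0, "rz": 0, "gripper": -1}
    - {"tx": 0, "ty": 0, "tz": 0, "rx": 0, "ry": 0, "rz": 0, "gripper": -1}

```text
clock: 5.2
eef_pos: [432.5, 171.2, 77.6]
tcp_rot: [-3.141, -0.002, 0.105]
contact_force: [-0.5, -0.3, 6.3]
opening: 0.603
```

```bash
python3 go.py 671.7 -178 215 -2.9
```

```text
t 5.2 pos [432.5 171.2  77.6] rpy deg [-1.7998e+02 -1.0000e-01  6.0200e+00] open 0.603 F [-0.5 -0.3  6.3] q [ 0.37  0.29  2.08 -0.    0.76  1.84]
rz first 8.9 deg; then cm tx 25.65 ty 33.66 tz -13.74
```

Emit:
move_arm:
  increments:
    - {"tx": 0, "ty": 0, "tz": -0.5, "rx": 0, "ry": 0, "rz": 0, "gripper": -1}
    - {"tx": 0, "ty": 0, "tz": -1, "rx": 0, "ry": 0, "rz": 0, "gripper": -1}
    - {"tx": 0, "ty": 0, "tz": -2, "rx": 0, "ry": 0, "rz": 0, "gripper": -1}
    - {"tx": 0, "ty": 0, "tz": -2, "rx": 0, "ry": 0, "rz": 0, "gripper": -1}
    - {"tx": 0, "ty": 0, "tz": -2, "rx": 0, "ry": 0, "rz": 0, "gripper": -1}
    - {"tx": 0, "ty": 0, "tz": -2, "rx": 0, "ry": 0, "rz": 0, "gripper": -1}
    - {"tx": 0, "ty": 0, "tz": -2, "rx": 0, "ry": 0, "rz": 0, "gripper": -1}
    - {"tx": 0, "ty": 0, "tz": -2, "rx": 0, "ry": 0, "rz": 0, "gripper": -1}
    - {"tx": 0, "ty": 0, "tz": -0.5, "rx": 0, "ry": 0, "rz": 3, "gripper": -1}
    - {"tx": 0, "ty": 0, "tz": 0, "rx": 0, "ry": 0, "rz": 3, "gripper": -1}
    - {"tx": 0, "ty": 0, "tz": 0, "rx": 0, "ry": 0, "rz": 2.9, "gripper": -1}

```text
clock: 6.3
eef_pos: [431.6, 170.8, 217.6]
tcp_rot: [-3.141, -0.001, -0.053]
contact_force: [0.2, 0.2, -2.4]
opening: 0.597
```

Emit:
move_arm:
  increments:
    - {"tx": 1.1, "ty": 1.4, "tz": 0, "rx": 0, "ry": 0, "rz": 0, "gripper": -1}
    - {"tx": 2.3, "ty": 3.0, "tz": 0, "rx": 0, "ry": 0, "rz": 0, "gripper": -1}
    - {"tx": 2.5, "ty": 3.3, "tz": 0, "rx": 0, "ry": 0, "rz": 0, "gripper": -1}
    - {"tx": 2.5, "ty": 3.3, "tz": 0, "rx": 0, "ry": 0, "rz": 0, "gripper": -1}
    - {"tx": 2.5, "ty": 3.3, "tz": 0, "rx": 0, "ry": 0, "rz": 0, "gripper": -1}
    - {"tx": 2.5, "ty": 3.3, "tz": 0, "rx": 0, "ry": 0, "rz": 0, "gripper": -1}
    - {"tx": 2.5, "ty": 3.3, "tz": 0, "rx": 0, "ry": 0, "rz": 0, "gripper": -1}
    - {"tx": 2.5, "ty": 3.3, "tz": 0, "rx": 0, "ry": 0, "rz": 0, "gripper": -1}
    - {"tx": 2.5, "ty": 3.3, "tz": 0, "rx": 0, "ry": 0, "rz": 0, "gripper": -1}
    - {"tx": 2.5, "ty": 3.3, "tz": 0, "rx": 0, "ry": 0, "rz": 0, "gripper": -1}
    - {"tx": 2.2, "ty": 2.8, "tz": 0, "rx": 0, "ry": 0, "rz": 0, "gripper": -1}

```text
clock: 7.4
eef_pos: [670.9, -179.6, 217.2]
tcp_rot: [3.141, 0.0, -0.051]
contact_force: [-0.1, 0.4, -1.7]
opening: 0.601
```

Emit:
move_arm:
  increments:
    - {"tx": 0, "ty": 0, "tz": 0, "rx": 0, "ry": 0, "rz": 0, "gripper": -1}
    - {"tx": 0, "ty": 0, "tz": 0, "rx": 0, "ry": 0, "rz": 0, "gripper": -1}
    - {"tx": 0, "ty": 0, "tz": 0, "rx": 0, "ry": 0, "rz": 0, "gripper": -1}

```text
clock: 7.7
eef_pos: [669.7, -176.8, 216.8]
tcp_rot: [-3.141, 0.001, -0.05]
contact_force: [-0.5, 0.6, -2.5]
opening: 0.597
```

```bash
python3 go.py 671.7 -178 70 -2.9; python3 - <<'E'
from h import *
for c in('top','scene'):
    p,d=r.grab_frame(c); np.save(f'pics/{c}1.npy',d); cv2.imwrite(f'pics/{c}1.png',cv2.cvtColor(p,4))
    C=cloud(c,d).reshape(-1,3); e=r.sense()['eef_pos']
    Q=C[(np.hypot(C[:,0]-e[0],C[:,1]-e[1])<45)&(C[:,2]>145)&(C[:,2]<195)]
    if len(Q)>10: print(c,len(Q),np.round(np.percentile(Q,[1,50,99],axis=0),1).tolist(),cv2.minEnclosingCircle(Q[:,:2].astype(np.float32)))
print(r.sense()['eef_pos'])
E
```

```text
t 7.7 pos [ 669.7 -176.8  216.8] rpy deg [-1.7997e+02  5.0000e-02 -2.8800e+00] open 0.597 F [-0.5  0.6 -2.5] q [-0.26  0.45  1.47  0.    1.22  1.36]
rz first 0.0 deg; then cm tx 0.21 ty 0.11 tz 14.68
top 71 [[649.2, -158.6, 162.5], [659.7, -150.6, 179.2], [684.0, -148.4, 194.0]] ((667.6160888671875, -156.16419982910156), 18.85561180114746)
scene 347 [[659.9, -199.6, 162.8], [690.8, -190.8, 180.1], [697.9, -161.4, 194.8]] ((676.1596069335938, -178.17709350585938), 24.996891021728516)
[ 669.87260438 -176.58766856  217.00009138]
```

Emit:
move_arm:
  increments:
    - {"tx": 0.2, "ty": 0.3, "tz": 1, "rx": 0, "ry": 0, "rz": 0, "gripper": -1}
    - {"tx": 0, "ty": 0, "tz": 2, "rx": 0, "ry": 0, "rz": 0, "gripper": -1}
    - {"tx": 0, "ty": 0, "tz": 2, "rx": 0, "ry": 0, "rz": 0, "gripper": -1}
    - {"tx": 0, "ty": 0, "tz": 2, "rx": 0, "ry": 0, "rz": 0, "gripper": -1}
    - {"tx": 0, "ty": 0, "tz": 1.5, "rx": 0, "ry": 0, "rz": 0, "gripper": -1}
    - {"tx": 0, "ty": 0, "tz": 0.5, "rx": 0, "ry": 0, "rz": 0, "gripper": -1}
    - {"tx": 0, "ty": 0, "tz": 0.5, "rx": 0, "ry": 0, "rz": 0, "gripper": -1}
    - {"tx": 0, "ty": 0, "tz": 0, "rx": 0, "ry": 0, "rz": 0, "gripper": -1}
    - {"tx": 0, "ty": 0, "tz": 0, "rx": 0, "ry": 0, "rz": 0, "gripper": -1}

```text
clock: 8.7
eef_pos: [672.8, -180.9, 122.4]
tcp_rot: [3.141, -0.001, -0.051]
contact_force: [-0.4, -1.1, -2.1]
opening: 0.596
```

```bash
python3 go.py 671.7 -180 70 -2.9; python3 - <<'E'
from h import *
a=[]
for c in('top','scene'):
    p,d=r.grab_frame(c); a.append(p)
m=r.camera_model('top')
a=[cv2.resize(a[0][110:210,250:370],(480,400),interpolation=2),cv2.resize(a[1][180:330,180:290],(293,400),interpolation=2)]
cv2.imwrite('pics/v3.png',cv2.cvtColor(np.hstack(a),4))
E
```

```text
t 8.7 pos [ 672.8 -180.9  122.4] rpy deg [ 1.7999e+02 -6.0000e-02 -2.9000e+00] open 0.596 F [-0.4 -1.1 -2.1] q [-0.26  0.54  1.54 -0.    1.06  1.36]
rz first 0.0 deg; then cm tx -0.11 ty -0.09 tz 5.24
```

View pics/v3.png

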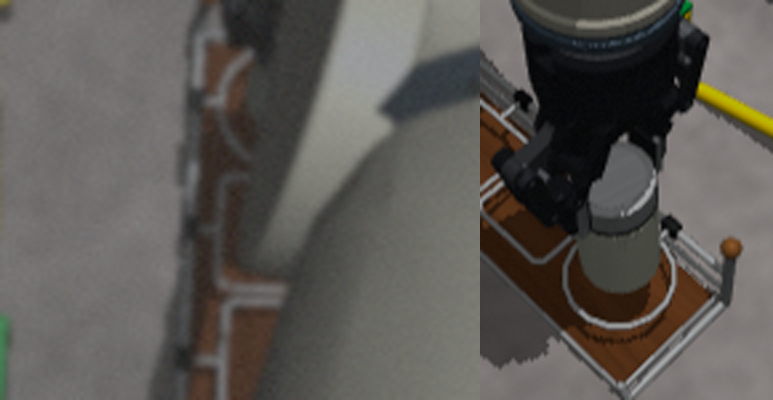

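The arm hides the top view. In the scene crop the jar (619,265) is just above the large hoop (620,280). I'll check the alignment in the scene camera alone.

```bash
cat > fit.py <<'E'
from h import *
from scipy.optimize import least_squares
def circ(Q,R):  # centre of visible arc with known radius
    f=least_squares(lambda c:np.hypot(Q[:,0]-c[0],Q[:,1]-c[1])-R,Q.mean(0)[:2]+np.array([-.4,.5])*10,loss='soft_l1'); return np.round(f.x,1),round(float(np.mean(np.abs(f.fun))),2)
def ring(d,x,y,R,c='scene'):
    C=cloud(c,d).reshape(-1,3); h=np.hypot(C[:,0]-x,C[:,1]-y)
    return C[(C[:,2]>38)&(C[:,2]<48)&(h<R+8)&(h>R-8)]
E
python3 - <<'E'
from fit import *
d0=np.load('pics/scene0.npy')
for n,x,y,R in(('large',673,-178,36),('small',446,-166.5,28)):
    Q=ring(d0,x,y,R); print(n,len(Q),circ(Q,R))
for n,x,y in(('square',597,-174.2),('oblong',521,-170.4)):
    for c in('top','scene'):
        C=cloud(c,np.load(f'pics/{c}0.npy')).reshape(-1,3)
        Q=C[(C[:,2]>38)&(C[:,2]<47)&(abs(C[:,0]-x)<38)&(abs(C[:,1]-y)<40)]; rc=cv2.minAreaRect(Q[:,:2].astype(np.float32))
        print(n,c,len(Q),np.round(np.percentile(Q,[1,99],axis=0)[:,:2].ravel(),1),rc)
p,d=r.grab_frame('scene'); C=cloud('scene',d).reshape(-1,3); e=r.sense()['eef_pos']; print(e)
Q=C[(np.hypot(C[:,0]-e[0],C[:,1]-e[1])<36)&(C[:,2]>72)&(C[:,2]<100)]
print('jar',len(Q),circ(Q,26))
E
```

```text
large 307 (array([ 674.2, -178.2]), 1.8)
small 162 (array([ 447.3, -166.8]), 1.2)
square top 180 [ 561.4 -208.9  634.7 -138. ] ((598.23388671875, -172.3707275390625), (72.7147216796875, 73.54473876953125), 89.15582275390625)
square scene 300 [ 559.3 -209.8  634.  -136.9] ((596.4689331054688, -172.02120971679688), (75.52525329589844, 74.89588165283203), 88.62909698486328)
oblong top 169 [ 484.6 -199.2  558.6 -133.1] ((521.53369140625, -165.3075408935547), (67.95407104492188, 74.302978515625), 89.55709838867188)
oblong scene 208 [ 485.4 -199.7  558.8 -133.7] ((521.8750610351562, -165.58444213867188), (69.47895812988281, 74.09407043457031), 89.87725830078125)
[ 672.74711125 -180.91889386  122.51601173]
jar 225 (array([ 675.1, -177.5]), 0.35)
```

Jar and hoop agree within 1 mm. The offset from robot to camera is about 3 mm in y, which I'll apply from here on. Lowering the jar.

Emit:
move_arm:
  increments:
    - {"tx": 0, "ty": 0, "tz": 1, "rx": 0, "ry": 0, "rz": 0, "gripper": -1}
    - {"tx": 0, "ty": 0, "tz": 1, "rx": 0, "ry": 0, "rz": 0, "gripper": -1}
    - {"tx": 0, "ty": 0, "tz": 1, "rx": 0, "ry": 0, "rz": 0, "gripper": -1}
    - {"tx": 0, "ty": 0, "tz": 0.8, "rx": 0, "ry": 0, "rz": 0, "gripper": -1}
    - {"tx": 0, "ty": 0, "tz": 0.5, "rx": 0, "ry": 0, "rz": 0, "gripper": -1}
    - {"tx": 0, "ty": 0, "tz": 0.3, "rx": 0, "ry": 0, "rz": 0, "gripper": -1}
    - {"tx": 0, "ty": 0, "tz": 0.2, "rx": 0, "ry": 0, "rz": 0, "gripper": -1}
    - {"tx": 0, "ty": 0, "tz": 0, "rx": 0, "ry": 0, "rz": 0, "gripper": -1}
    - {"tx": 0, "ty": 0, "tz": 0, "rx": 0, "ry": 0, "rz": 0, "gripper": -1}

```text
clock: 9.75
eef_pos: [672.5, -180.9, 74.0]
tcp_rot: [3.141, -0.001, -0.051]
contact_force: [-0.2, -0.5, -2.7]
opening: 0.599
```

Emit:
move_arm:
  increments:
    - {"tx": 0, "ty": 0, "tz": 0.1, "rx": 0, "ry": 0, "rz": 0, "gripper": -1}
    - {"tx": 0, "ty": 0, "tz": 0.1, "rx": 0, "ry": 0, "rz": 0, "gripper": -1}
    - {"tx": 0, "ty": 0, "tz": 0, "rx": 0, "ry": 0, "rz": 0, "gripper": -1}

```text
clock: 10.05
eef_pos: [672.2, -180.8, 71.6]
tcp_rot: [-3.142, 0.0, -0.051]
contact_force: [0.4, 0.3, -2.4]
opening: 0.599
```

Emit:
move_arm:
  increments:
    - {"tx": 0, "ty": 0, "tz": 0.1, "rx": 0, "ry": 0, "rz": 0, "gripper": -1}
    - {"tx": 0, "ty": 0, "tz": 0, "rx": 0, "ry": 0, "rz": 0, "gripper": -1}

```text
clock: 10.25
eef_pos: [672.2, -180.8, 70.6]
tcp_rot: [-3.142, 0.0, -0.051]
contact_force: [-0.1, -0.0, -2.1]
opening: 0.6
```

Emit:
move_arm:
  increments:
    - {"tx": 0, "ty": 0, "tz": 0.05, "rx": 0, "ry": 0, "rz": 0, "gripper": -1}
    - {"tx": 0, "ty": 0, "tz": 0, "rx": 0, "ry": 0, "rz": 0, "gripper": -1}

```text
clock: 10.45
eef_pos: [672.3, -180.8, 70.1]
tcp_rot: [-3.142, 0.0, -0.051]
contact_force: [0.9, -0.4, -1.5]
opening: 0.601
```

Emit:
move_arm:
  increments:
    - {"tx": 0, "ty": 0, "tz": 0.05, "rx": 0, "ry": 0, "rz": 0, "gripper": -1}
    - {"tx": 0, "ty": 0, "tz": 0, "rx": 0, "ry": 0, "rz": 0, "gripper": -1}

```text
clock: 10.65
eef_pos: [672.4, -180.8, 69.8]
tcp_rot: [3.142, -0.0, -0.051]
contact_force: [-0.6, 0.4, -1.2]
opening: 0.596
```

Emit:
move_arm:
  increments:
    - {"tx": 0, "ty": 0, "tz": 0.05, "rx": 0, "ry": 0, "rz": 0, "gripper": -1}
    - {"tx": 0, "ty": 0, "tz": 0, "rx": 0, "ry": 0, "rz": 0, "gripper": -1}

```text
clock: 10.85
eef_pos: [672.7, -180.8, 69.7]
tcp_rot: [3.141, -0.001, -0.051]
contact_force: [-0.7, 0.3, 3.0]
opening: 0.597
```

Emit:
move_arm:
  increments:
    - {"tx": 0, "ty": 0, "tz": 0.05, "rx": 0, "ry": 0, "rz": 0, "gripper": -1}
    - {"tx": 0, "ty": 0, "tz": 0, "rx": 0, "ry": 0, "rz": 0, "gripper": -1}

```text
clock: 11.05
eef_pos: [673.0, -180.8, 69.7]
tcp_rot: [3.141, -0.002, -0.051]
contact_force: [-1.3, 1.4, 5.9]
opening: 0.599
```

Emit:
move_arm:
  increments:
    - {"tx": 0, "ty": 0, "tz": 0, "rx": 0, "ry": 0, "rz": 0, "gripper": 0.25}
    - {"tx": 0, "ty": 0, "tz": 0, "rx": 0, "ry": 0, "rz": 0, "gripper": 0.35}
    - {"tx": 0, "ty": 0, "tz": 0, "rx": 0, "ry": 0, "rz": 0, "gripper": 0.5}
    - {"tx": 0, "ty": 0, "tz": 0, "rx": 0, "ry": 0, "rz": 0, "gripper": 0.7}
    - {"tx": 0, "ty": 0, "tz": 0, "rx": 0, "ry": 0, "rz": 0, "gripper": 0.8}
    - {"tx": 0, "ty": 0, "tz": 0, "rx": 0, "ry": 0, "rz": 0, "gripper": 0.8}

```text
clock: 11.65
eef_pos: [672.2, -180.8, 68.6]
tcp_rot: [3.142, 0.0, -0.051]
contact_force: [-0.4, -0.7, -0.3]
opening: 0.899
```

Emit:
move_arm:
  increments:
    - {"tx": 0, "ty": 0, "tz": -0.5, "rx": 0, "ry": 0, "rz": 0, "gripper": 0.8}
    - {"tx": 0, "ty": 0, "tz": -1, "rx": 0, "ry": 0, "rz": 0, "gripper": 0.8}
    - {"tx": 0, "ty": 0, "tz": -2, "rx": 0, "ry": 0, "rz": 0, "gripper": 0.8}
    - {"tx": 0, "ty": 0, "tz": -2, "rx": 0, "ry": 0, "rz": 0, "gripper": 0.8}
    - {"tx": 0, "ty": 0, "tz": -2, "rx": 0, "ry": 0, "rz": 0, "gripper": 0.8}
    - {"tx": 0, "ty": 0, "tz": -2, "rx": 0, "ry": 0, "rz": 0, "gripper": 0.8}
    - {"tx": 0, "ty": 0, "tz": -2, "rx": 0, "ry": 0, "rz": 0, "gripper": 1}
    - {"tx": 0, "ty": 0, "tz": -2, "rx": 0, "ry": 0, "rz": -3, "gripper": 1}
    - {"tx": 0, "ty": 0, "tz": -0.5, "rx": 0, "ry": 0, "rz": -3, "gripper": 1}
    - {"tx": 0, "ty": 0, "tz": 0, "rx": 0, "ry": 0, "rz": -2.9, "gripper": 1}
    - {"tx": 0, "ty": 0, "tz": 0, "rx": 0, "ry": 0, "rz": 0, "gripper": 1}

```text
clock: 12.75
eef_pos: [672.6, -180.9, 210.1]
tcp_rot: [3.141, -0.001, 0.106]
contact_force: [0.3, -0.8, 0.6]
opening: 1.001
```

```bash
python3 go.py 581 188 77 6
```

```text
t 12.75 pos [ 672.6 -180.9  210.1] rpy deg [ 1.7997e+02 -8.0000e-02  6.0400e+00] open 1.001 F [ 0.3 -0.8  0.6] q [-0.26  0.46  1.47  0.    1.21  1.2 ]
rz first 0.0 deg; then cm tx -5.25 ty -37.64 tz 13.31
```

Emit:
move_arm:
  increments:
    - {"tx": -0.45, "ty": -3.24, "tz": 0, "rx": 0, "ry": 0, "rz": 0, "gripper": 1}
    - {"tx": -0.5, "ty": -3.6, "tz": 0, "rx": 0, "ry": 0, "rz": 0, "gripper": 1}
    - {"tx": -0.5, "ty": -3.6, "tz": 0, "rx": 0, "ry": 0, "rz": 0, "gripper": 1}
    - {"tx": -0.5, "ty": -3.6, "tz": 0, "rx": 0, "ry": 0, "rz": 0, "gripper": 1}
    - {"tx": -0.5, "ty": -3.6, "tz": 0, "rx": 0, "ry": 0, "rz": 0, "gripper": 1}
    - {"tx": -0.5, "ty": -3.6, "tz": 0, "rx": 0, "ry": 0, "rz": 0, "gripper": 1}
    - {"tx": -0.5, "ty": -3.6, "tz": 0, "rx": 0, "ry": 0, "rz": 0, "gripper": 1}
    - {"tx": -0.5, "ty": -3.6, "tz": 0, "rx": 0, "ry": 0, "rz": 0, "gripper": 1}
    - {"tx": -0.5, "ty": -3.6, "tz": 0, "rx": 0, "ry": 0, "rz": 0, "gripper": 1}
    - {"tx": -0.5, "ty": -3.6, "tz": 0, "rx": 0, "ry": 0, "rz": 0, "gripper": 1}
    - {"tx": -0.3, "ty": -2, "tz": 0, "rx": 0, "ry": 0, "rz": 0, "gripper": 1}
    - {"tx": 0, "ty": 0, "tz": 0, "rx": 0, "ry": 0, "rz": 0, "gripper": 1}

```text
clock: 13.95
eef_pos: [580.0, 190.5, 209.1]
tcp_rot: [-3.141, -0.0, 0.106]
contact_force: [0.2, -0.5, 0.2]
opening: 1.0
```

Emit:
move_arm:
  increments:
    - {"tx": 0, "ty": 0, "tz": 1, "rx": 0, "ry": 0, "rz": 0, "gripper": 1}
    - {"tx": 0, "ty": 0, "tz": 2, "rx": 0, "ry": 0, "rz": 0, "gripper": 1}
    - {"tx": 0, "ty": 0, "tz": 2, "rx": 0, "ry": 0, "rz": 0, "gripper": 1}
    - {"tx": 0, "ty": 0, "tz": 2, "rx": 0, "ry": 0, "rz": 0, "gripper": 1}
    - {"tx": 0, "ty": 0, "tz": 1, "rx": 0, "ry": 0, "rz": 0, "gripper": 1}
    - {"tx": 0, "ty": 0, "tz": 0, "rx": 0, "ry": 0, "rz": 0, "gripper": 1}
    - {"tx": 0, "ty": 0, "tz": 0, "rx": 0, "ry": 0, "rz": 0, "gripper": 1}

```text
clock: 14.65
eef_pos: [581.1, 187.6, 129.0]
tcp_rot: [3.142, -0.0, 0.104]
contact_force: [1.5, -0.0, 0.6]
opening: 1.0
```

```bash
python3 go.py 581 188 77 6
```

```text
t 14.65 pos [581.1 187.6 129. ] rpy deg [ 1.80e+02 -1.00e-02  5.95e+00] open 1.0 F [ 1.5 -0.   0.6] q [ 0.31  0.42  1.74 -0.    0.99  1.78]
rz first -0.0 deg; then cm tx -0.01 ty -0.05 tz 5.20
```

Emit:
move_arm:
  increments:
    - {"tx": 0, "ty": 0, "tz": 2, "rx": 0, "ry": 0, "rz": 0, "gripper": 1}
    - {"tx": 0, "ty": 0, "tz": 2, "rx": 0, "ry": 0, "rz": 0, "gripper": 1}
    - {"tx": 0, "ty": 0, "tz": 1.2, "rx": 0, "ry": 0, "rz": 0, "gripper": 0.8}
    - {"tx": 0, "ty": 0, "tz": 0, "rx": 0, "ry": 0, "rz": 0, "gripper": 0.4}
    - {"tx": 0, "ty": 0, "tz": 0, "rx": 0, "ry": 0, "rz": 0, "gripper": 0.2}
    - {"tx": 0, "ty": 0, "tz": 0, "rx": 0, "ry": 0, "rz": 0, "gripper": 0.1}
    - {"tx": 0, "ty": 0, "tz": 0, "rx": 0, "ry": 0, "rz": 0, "gripper": 0}
    - {"tx": 0, "ty": 0, "tz": 0, "rx": 0, "ry": 0, "rz": 0, "gripper": -0.1}
    - {"tx": 0, "ty": 0, "tz": 0, "rx": 0, "ry": 0, "rz": 0, "gripper": -0.2}
    - {"tx": 0, "ty": 0, "tz": 0, "rx": 0, "ry": 0, "rz": 0, "gripper": -1}
    - {"tx": 0, "ty": 0, "tz": 0, "rx": 0, "ry": 0, "rz": 0, "gripper": -1}
    - {"tx": 0, "ty": 0, "tz": 0, "rx": 0, "ry": 0, "rz": 0, "gripper": -1}

```text
clock: 15.85
eef_pos: [581.4, 188.4, 77.4]
tcp_rot: [-3.141, -0.001, 0.105]
contact_force: [-0.1, -0.2, 5.8]
opening: 0.402
```

```bash
python3 go.py 444.6 -169.3 217 -2.9
```

```text
t 15.85 pos [581.4 188.4  77.4] rpy deg [-1.7997e+02 -8.0000e-02  6.0000e+00] open 0.402 F [-0.1 -0.2  5.8] q [0.31 0.48 1.77 0.   0.89 1.78]
rz first 8.9 deg; then cm tx -11.85 ty 36.41 tz -13.96
```

Emit:
move_arm:
  increments:
    - {"tx": 0, "ty": 0, "tz": -0.5, "rx": 0, "ry": 0, "rz": 0, "gripper": -1}
    - {"tx": 0, "ty": 0, "tz": -1, "rx": 0, "ry": 0, "rz": 0, "gripper": -1}
    - {"tx": 0, "ty": 0, "tz": -2, "rx": 0, "ry": 0, "rz": 0, "gripper": -1}
    - {"tx": 0, "ty": 0, "tz": -2, "rx": 0, "ry": 0, "rz": 0, "gripper": -1}
    - {"tx": 0, "ty": 0, "tz": -2, "rx": 0, "ry": 0, "rz": 0, "gripper": -1}
    - {"tx": 0, "ty": 0, "tz": -2, "rx": 0, "ry": 0, "rz": 0, "gripper": -1}
    - {"tx": 0, "ty": 0, "tz": -2, "rx": 0, "ry": 0, "rz": 0, "gripper": -1}
    - {"tx": 0, "ty": 0, "tz": -2, "rx": 0, "ry": 0, "rz": 0, "gripper": -1}
    - {"tx": 0, "ty": 0, "tz": -0.5, "rx": 0, "ry": 0, "rz": 3, "gripper": -1}
    - {"tx": 0, "ty": 0, "tz": 0, "rx": 0, "ry": 0, "rz": 3, "gripper": -1}
    - {"tx": 0, "ty": 0, "tz": 0, "rx": 0, "ry": 0, "rz": 2.9, "gripper": -1}

```text
clock: 16.95
eef_pos: [580.5, 187.9, 217.5]
tcp_rot: [-3.142, -0.0, -0.053]
contact_force: [-0.7, 0.0, -2.2]
opening: 0.405
```

Emit:
move_arm:
  increments:
    - {"tx": -0.65, "ty": 2, "tz": 0, "rx": 0, "ry": 0, "rz": 0, "gripper": -1}
    - {"tx": -1.15, "ty": 3.5, "tz": 0, "rx": 0, "ry": 0, "rz": 0, "gripper": -1}
    - {"tx": -1.15, "ty": 3.5, "tz": 0, "rx": 0, "ry": 0, "rz": 0, "gripper": -1}
    - {"tx": -1.15, "ty": 3.5, "tz": 0, "rx": 0, "ry": 0, "rz": 0, "gripper": -1}
    - {"tx": -1.15, "ty": 3.5, "tz": 0, "rx": 0, "ry": 0, "rz": 0, "gripper": -1}
    - {"tx": -1.15, "ty": 3.5, "tz": 0, "rx": 0, "ry": 0, "rz": 0, "gripper": -1}
    - {"tx": -1.15, "ty": 3.5, "tz": 0, "rx": 0, "ry": 0, "rz": 0, "gripper": -1}
    - {"tx": -1.15, "ty": 3.5, "tz": 0, "rx": 0, "ry": 0, "rz": 0, "gripper": -1}
    - {"tx": -1.15, "ty": 3.5, "tz": 0, "rx": 0, "ry": 0, "rz": 0, "gripper": -1}
    - {"tx": -1.15, "ty": 3.5, "tz": 0, "rx": 0, "ry": 0, "rz": 0, "gripper": -1}
    - {"tx": -0.85, "ty": 2.9, "tz": 0, "rx": 0, "ry": 0, "rz": 0, "gripper": -1}

```text
clock: 18.05
eef_pos: [441.9, -171.3, 217.0]
tcp_rot: [3.141, 0.0, -0.05]
contact_force: [1.0, -0.3, -1.9]
opening: 0.401
```

Emit:
move_arm:
  increments:
    - {"tx": 0, "ty": 0, "tz": 2, "rx": 0, "ry": 0, "rz": 0, "gripper": -1}
    - {"tx": 0, "ty": 0, "tz": 2, "rx": 0, "ry": 0, "rz": 0, "gripper": -1}
    - {"tx": 0, "ty": 0, "tz": 2, "rx": 0, "ry": 0, "rz": 0, "gripper": -1}
    - {"tx": 0, "ty": 0, "tz": 2, "rx": 0, "ry": 0, "rz": 0, "gripper": -1}
    - {"tx": 0, "ty": 0, "tz": 1, "rx": 0, "ry": 0, "rz": 0, "gripper": -1}
    - {"tx": 0, "ty": 0, "tz": 0.5, "rx": 0, "ry": 0, "rz": 0, "gripper": -1}
    - {"tx": 0, "ty": 0, "tz": 0, "rx": 0, "ry": 0, "rz": 0, "gripper": -1}
    - {"tx": 0, "ty": 0, "tz": 0, "rx": 0, "ry": 0, "rz": 0, "gripper": -1}

```text
clock: 18.85
eef_pos: [444.4, -169.7, 122.4]
tcp_rot: [3.141, -0.001, -0.05]
contact_force: [0.1, -0.5, -1.4]
opening: 0.401
```

```bash
python3 go.py 444.6 -169.3 70 -2.9; python3 - <<'E'
from fit import *
p,d=r.grab_frame('scene'); np.save('pics/s2.npy',d); C=cloud('scene',d).reshape(-1,3); e=r.sense()['eef_pos']; print(e)
Q=C[(np.hypot(C[:,0]-e[0],C[:,1]-e[1])<26)&(C[:,2]>72)&(C[:,2]<100)]
print('shaker',len(Q),circ(Q,18), 'hoop scene 447.3 -166.8')
cv2.imwrite('pics/v4.png',cv2.cvtColor(cv2.resize(p[180:330,90:290],(800,600),interpolation=2),4))
E
```

```text
t 18.85 pos [ 444.4 -169.7  122.4] rpy deg [ 1.7998e+02 -5.0000e-02 -2.8800e+00] open 0.401 F [ 0.1 -0.5 -1.4] q [-0.37  0.23  2.03 -0.    0.88  1.25]
rz first 0.0 deg; then cm tx 0.02 ty -0.04 tz 5.24
[ 444.48755874 -169.72047227  122.50163973]
shaker 170 (array([ 446.4, -166.4]), 0.56) hoop scene 447.3 -166.8
```

View pics/v4.png

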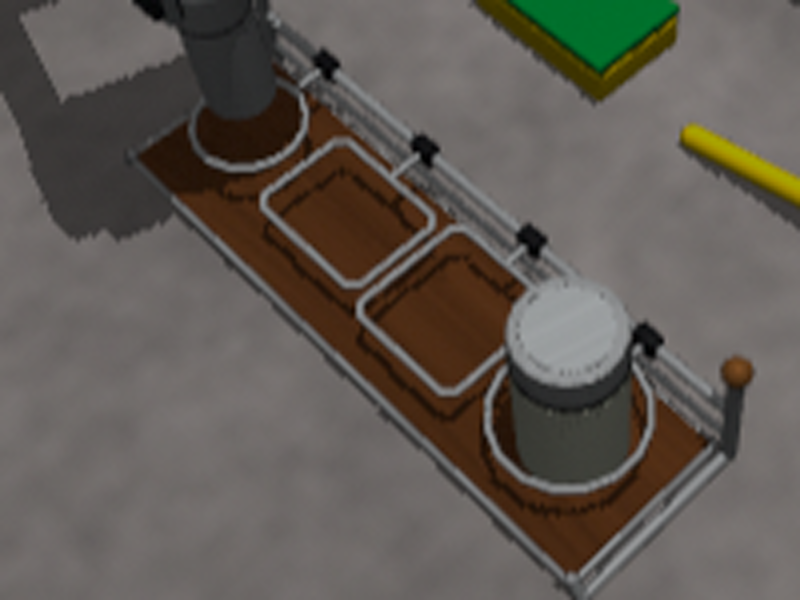

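The jar stands upright in the large hoop (570,400), and the shaker hangs over the small hoop (245,130), aligned within 1 mm.

Emit:
move_arm:
  increments:
    - {"tx": 0.05, "ty": 0, "tz": 1, "rx": 0, "ry": 0, "rz": 0, "gripper": -1}
    - {"tx": 0, "ty": 0, "tz": 1, "rx": 0, "ry": 0, "rz": 0, "gripper": -1}
    - {"tx": 0, "ty": 0, "tz": 1, "rx": 0, "ry": 0, "rz": 0, "gripper": -1}
    - {"tx": 0, "ty": 0, "tz": 1, "rx": 0, "ry": 0, "rz": 0, "gripper": -1}
    - {"tx": 0, "ty": 0, "tz": 0.5, "rx": 0, "ry": 0, "rz": 0, "gripper": -1}
    - {"tx": 0, "ty": 0, "tz": 0.3, "rx": 0, "ry": 0, "rz": 0, "gripper": -1}
    - {"tx": 0, "ty": 0, "tz": 0.2, "rx": 0, "ry": 0, "rz": 0, "gripper": -1}
    - {"tx": 0, "ty": 0, "tz": 0.1, "rx": 0, "ry": 0, "rz": 0, "gripper": -1}
    - {"tx": 0, "ty": 0, "tz": 0.1, "rx": 0, "ry": 0, "rz": 0, "gripper": -1}
    - {"tx": 0, "ty": 0, "tz": 0, "rx": 0, "ry": 0, "rz": 0, "gripper": -1}
    - {"tx": 0, "ty": 0, "tz": 0, "rx": 0, "ry": 0, "rz": 0, "gripper": -1}

```text
clock: 20.0
eef_pos: [444.6, -169.6, 69.9]
tcp_rot: [3.142, -0.0, -0.051]
contact_force: [0.0, -0.3, -1.1]
opening: 0.403
```

Emit:
move_arm:
  increments:
    - {"tx": 0, "ty": 0, "tz": 0.05, "rx": 0, "ry": 0, "rz": 0, "gripper": -1}
    - {"tx": 0, "ty": 0, "tz": 0, "rx": 0, "ry": 0, "rz": 0, "gripper": -1}

```text
clock: 20.2
eef_pos: [444.9, -169.6, 69.5]
tcp_rot: [3.141, -0.001, -0.051]
contact_force: [0.3, 0.8, 1.8]
opening: 0.399
```

Emit:
move_arm:
  increments:
    - {"tx": 0, "ty": 0, "tz": 0.05, "rx": 0, "ry": 0, "rz": 0, "gripper": -1}
    - {"tx": 0, "ty": 0, "tz": 0, "rx": 0, "ry": 0, "rz": 0, "gripper": -1}

```text
clock: 20.4
eef_pos: [445.3, -169.7, 69.4]
tcp_rot: [3.141, -0.002, -0.051]
contact_force: [-0.5, 0.9, 8.2]
opening: 0.407
```

Emit:
move_arm:
  increments:
    - {"tx": 0, "ty": 0, "tz": 0, "rx": 0, "ry": 0, "rz": 0, "gripper": -0.15}
    - {"tx": 0, "ty": 0, "tz": 0, "rx": 0, "ry": 0, "rz": 0, "gripper": -0.05}
    - {"tx": 0, "ty": 0, "tz": 0, "rx": 0, "ry": 0, "rz": 0, "gripper": 0.1}
    - {"tx": 0, "ty": 0, "tz": 0, "rx": 0, "ry": 0, "rz": 0, "gripper": 0.3}
    - {"tx": 0, "ty": 0, "tz": 0, "rx": 0, "ry": 0, "rz": 0, "gripper": 0.5}
    - {"tx": 0, "ty": 0, "tz": 0, "rx": 0, "ry": 0, "rz": 0, "gripper": 0.5}

```text
clock: 21.0
eef_pos: [444.4, -169.5, 68.6]
tcp_rot: [-3.142, 0.0, -0.051]
contact_force: [-0.4, -0.1, -0.2]
opening: 0.749
```

Emit:
move_arm:
  increments:
    - {"tx": 0, "ty": 0, "tz": -0.5, "rx": 0, "ry": 0, "rz": 0, "gripper": 0.5}
    - {"tx": 0, "ty": 0, "tz": -1, "rx": 0, "ry": 0, "rz": 0, "gripper": 0.5}
    - {"tx": 0, "ty": 0, "tz": -2, "rx": 0, "ry": 0, "rz": 0, "gripper": 0.5}
    - {"tx": 0, "ty": 0, "tz": -2, "rx": 0, "ry": 0, "rz": 0, "gripper": 0.5}
    - {"tx": 0, "ty": 0, "tz": -2, "rx": 0, "ry": 0, "rz": 0, "gripper": 0.5}
    - {"tx": 0, "ty": 0, "tz": -2, "rx": 0, "ry": 0, "rz": 0, "gripper": 0.5}
    - {"tx": 0, "ty": 0, "tz": -2, "rx": 0, "ry": 0, "rz": 0, "gripper": 1}
    - {"tx": 0, "ty": 0, "tz": -2, "rx": 0, "ry": 0, "rz": -3, "gripper": 1}
    - {"tx": 0, "ty": 0, "tz": -0.5, "rx": 0, "ry": 0, "rz": -2.5, "gripper": 1}
    - {"tx": 0, "ty": 0, "tz": 0, "rx": 0, "ry": 0, "rz": -1.9, "gripper": 1}
    - {"tx": 0, "ty": 0, "tz": 0, "rx": 0, "ry": 0, "rz": 0, "gripper": 1}

```text
clock: 22.1
eef_pos: [444.6, -169.6, 209.8]
tcp_rot: [3.141, -0.001, 0.079]
contact_force: [0.8, 0.6, -0.5]
opening: 0.996
```

```bash
python3 go.py 504 179.8 77 4.5
```

```text
t 22.1 pos [ 444.6 -169.6  209.8] rpy deg [ 1.7996e+02 -7.0000e-02  4.5300e+00] open 0.996 F [ 0.8  0.6 -0.5] q [-0.37  0.12  1.94 -0.    1.08  1.12]
rz first 0.0 deg; then cm tx 8.66 ty -34.37 tz 13.28
```

Emit:
move_arm:
  increments:
    - {"tx": 0.66, "ty": -2.37, "tz": 0, "rx": 0, "ry": 0, "rz": 0, "gripper": 1}
    - {"tx": 0.8, "ty": -3.2, "tz": 0, "rx": 0, "ry": 0, "rz": 0, "gripper": 1}
    - {"tx": 0.8, "ty": -3.2, "tz": 0, "rx": 0, "ry": 0, "rz": 0, "gripper": 1}
    - {"tx": 0.8, "ty": -3.2, "tz": 0, "rx": 0, "ry": 0, "rz": 0, "gripper": 1}
    - {"tx": 0.8, "ty": -3.2, "tz": 0, "rx": 0, "ry": 0, "rz": 0, "gripper": 1}
    - {"tx": 0.8, "ty": -3.2, "tz": 0, "rx": 0, "ry": 0, "rz": 0, "gripper": 1}
    - {"tx": 0.8, "ty": -3.2, "tz": 0, "rx": 0, "ry": 0, "rz": 0, "gripper": 1}
    - {"tx": 0.8, "ty": -3.2, "tz": 0, "rx": 0, "ry": 0, "rz": 0, "gripper": 1}
    - {"tx": 0.8, "ty": -3.2, "tz": 0, "rx": 0, "ry": 0, "rz": 0, "gripper": 1}
    - {"tx": 0.8, "ty": -3.2, "tz": 0, "rx": 0, "ry": 0, "rz": 0, "gripper": 1}
    - {"tx": 0.8, "ty": -3.2, "tz": 0, "rx": 0, "ry": 0, "rz": 0, "gripper": 1}
    - {"tx": 0, "ty": 0, "tz": 0, "rx": 0, "ry": 0, "rz": 0, "gripper": 1}

```text
clock: 23.3
eef_pos: [504.3, 183.1, 209.0]
tcp_rot: [-3.14, -0.001, 0.08]
contact_force: [1.0, -0.8, -0.0]
opening: 1.005
```

Emit:
move_arm:
  increments:
    - {"tx": 0, "ty": 0, "tz": 1, "rx": 0, "ry": 0, "rz": 0, "gripper": 1}
    - {"tx": 0, "ty": 0, "tz": 2, "rx": 0, "ry": 0, "rz": 0, "gripper": 1}
    - {"tx": 0, "ty": 0, "tz": 2, "rx": 0, "ry": 0, "rz": 0, "gripper": 1}
    - {"tx": 0, "ty": 0, "tz": 2, "rx": 0, "ry": 0, "rz": 0, "gripper": 1}
    - {"tx": 0, "ty": 0, "tz": 1, "rx": 0, "ry": 0, "rz": 0, "gripper": 1}
    - {"tx": 0, "ty": 0, "tz": 0, "rx": 0, "ry": 0, "rz": 0, "gripper": 1}
    - {"tx": 0, "ty": 0, "tz": 0, "rx": 0, "ry": 0, "rz": 0, "gripper": 1}

```text
clock: 24.0
eef_pos: [504.0, 179.5, 129.0]
tcp_rot: [3.142, -0.0, 0.078]
contact_force: [-0.3, 0.5, 0.1]
opening: 0.998
```

```bash
python3 go.py 504 179.8 77 4.5
```

```text
t 24.0 pos [504.  179.5 129. ] rpy deg [180.    -0.     4.46] open 0.998 F [-0.3  0.5  0.1] q [ 0.34  0.31  1.9  -0.    0.93  1.83]
rz first -0.0 deg; then cm tx 0.01 ty -0.03 tz 5.20
```

Emit:
move_arm:
  increments:
    - {"tx": 0, "ty": 0, "tz": 2, "rx": 0, "ry": 0, "rz": 0, "gripper": 1}
    - {"tx": 0, "ty": 0, "tz": 2, "rx": 0, "ry": 0, "rz": 0, "gripper": 1}
    - {"tx": 0, "ty": 0, "tz": 1.2, "rx": 0, "ry": 0, "rz": 0, "gripper": 0.8}
    - {"tx": 0, "ty": 0, "tz": 0, "rx": 0, "ry": 0, "rz": 0, "gripper": 0.5}
    - {"tx": 0, "ty": 0, "tz": 0, "rx": 0, "ry": 0, "rz": 0, "gripper": 0.35}
    - {"tx": 0, "ty": 0, "tz": 0, "rx": 0, "ry": 0, "rz": 0, "gripper": 0.25}
    - {"tx": 0, "ty": 0, "tz": 0, "rx": 0, "ry": 0, "rz": 0, "gripper": 0.15}
    - {"tx": 0, "ty": 0, "tz": 0, "rx": 0, "ry": 0, "rz": 0, "gripper": 0.05}
    - {"tx": 0, "ty": 0, "tz": 0, "rx": 0, "ry": 0, "rz": 0, "gripper": -0.05}
    - {"tx": 0, "ty": 0, "tz": 0, "rx": 0, "ry": 0, "rz": 0, "gripper": -1}
    - {"tx": 0, "ty": 0, "tz": 0, "rx": 0, "ry": 0, "rz": 0, "gripper": -1}
    - {"tx": 0, "ty": 0, "tz": 0, "rx": 0, "ry": 0, "rz": 0, "gripper": -1}

```text
clock: 25.2
eef_pos: [504.6, 180.3, 77.7]
tcp_rot: [-3.141, -0.002, 0.079]
contact_force: [0.1, 1.3, 6.2]
opening: 0.527
```

```bash
python3 go.py 596.2 -177 217 -2.9
```

```text
t 25.2 pos [504.6 180.3  77.7] rpy deg [-1.7996e+02 -1.0000e-01  4.5000e+00] open 0.527 F [0.1 1.3 6.2] q [0.34 0.38 1.94 0.   0.82 1.83]
rz first 7.4 deg; then cm tx 10.96 ty 35.22 tz -13.93
```

Emit:
move_arm:
  increments:
    - {"tx": 0, "ty": 0, "tz": -0.5, "rx": 0, "ry": 0, "rz": 0, "gripper": -1}
    - {"tx": 0, "ty": 0, "tz": -1, "rx": 0, "ry": 0, "rz": 0, "gripper": -1}
    - {"tx": 0, "ty": 0, "tz": -2, "rx": 0, "ry": 0, "rz": 0, "gripper": -1}
    - {"tx": 0, "ty": 0, "tz": -2, "rx": 0, "ry": 0, "rz": 0, "gripper": -1}
    - {"tx": 0, "ty": 0, "tz": -2, "rx": 0, "ry": 0, "rz": 0, "gripper": -1}
    - {"tx": 0, "ty": 0, "tz": -2, "rx": 0, "ry": 0, "rz": 0, "gripper": -1}
    - {"tx": 0, "ty": 0, "tz": -2, "rx": 0, "ry": 0, "rz": 0, "gripper": -1}
    - {"tx": 0, "ty": 0, "tz": -2, "rx": 0, "ry": 0, "rz": 0, "gripper": -1}
    - {"tx": 0, "ty": 0, "tz": -0.5, "rx": 0, "ry": 0, "rz": 3, "gripper": -1}
    - {"tx": 0, "ty": 0, "tz": 0, "rx": 0, "ry": 0, "rz": 2.4, "gripper": -1}
    - {"tx": 0, "ty": 0, "tz": 0, "rx": 0, "ry": 0, "rz": 2, "gripper": -1}

```text
clock: 26.3
eef_pos: [503.8, 179.8, 217.7]
tcp_rot: [-3.141, -0.001, -0.052]
contact_force: [0.2, -1.0, -1.5]
opening: 0.53
```

Emit:
move_arm:
  increments:
    - {"tx": 0.6, "ty": 2, "tz": 0, "rx": 0, "ry": 0, "rz": 0, "gripper": -1}
    - {"tx": 1.05, "ty": 3.4, "tz": 0, "rx": 0, "ry": 0, "rz": 0, "gripper": -1}
    - {"tx": 1.05, "ty": 3.4, "tz": 0, "rx": 0, "ry": 0, "rz": 0, "gripper": -1}
    - {"tx": 1.05, "ty": 3.4, "tz": 0, "rx": 0, "ry": 0, "rz": 0, "gripper": -1}
    - {"tx": 1.05, "ty": 3.4, "tz": 0, "rx": 0, "ry": 0, "rz": 0, "gripper": -1}
    - {"tx": 1.05, "ty": 3.4, "tz": 0, "rx": 0, "ry": 0, "rz": 0, "gripper": -1}
    - {"tx": 1.05, "ty": 3.4, "tz": 0, "rx": 0, "ry": 0, "rz": 0, "gripper": -1}
    - {"tx": 1.05, "ty": 3.4, "tz": 0, "rx": 0, "ry": 0, "rz": 0, "gripper": -1}
    - {"tx": 1.05, "ty": 3.4, "tz": 0, "rx": 0, "ry": 0, "rz": 0, "gripper": -1}
    - {"tx": 1.05, "ty": 3.4, "tz": 0, "rx": 0, "ry": 0, "rz": 0, "gripper": -1}
    - {"tx": 0.91, "ty": 2.62, "tz": 0, "rx": 0, "ry": 0, "rz": 0, "gripper": -1}

```text
clock: 27.4
eef_pos: [595.5, -179.4, 217.4]
tcp_rot: [3.141, -0.0, -0.051]
contact_force: [0.2, 0.8, -2.0]
opening: 0.532
```

Emit:
move_arm:
  increments:
    - {"tx": 0, "ty": 0, "tz": 2, "rx": 0, "ry": 0, "rz": 0, "gripper": -1}
    - {"tx": 0, "ty": 0, "tz": 2, "rx": 0, "ry": 0, "rz": 0, "gripper": -1}
    - {"tx": 0, "ty": 0, "tz": 2, "rx": 0, "ry": 0, "rz": 0, "gripper": -1}
    - {"tx": 0, "ty": 0, "tz": 2, "rx": 0, "ry": 0, "rz": 0, "gripper": -1}
    - {"tx": 0, "ty": 0, "tz": 1, "rx": 0, "ry": 0, "rz": 0, "gripper": -1}
    - {"tx": 0, "ty": 0, "tz": 0.5, "rx": 0, "ry": 0, "rz": 0, "gripper": -1}
    - {"tx": 0, "ty": 0, "tz": 0, "rx": 0, "ry": 0, "rz": 0, "gripper": -1}
    - {"tx": 0, "ty": 0, "tz": 0, "rx": 0, "ry": 0, "rz": 0, "gripper": -1}

```text
clock: 28.2
eef_pos: [596.0, -177.5, 122.6]
tcp_rot: [3.141, -0.001, -0.051]
contact_force: [0.6, 0.3, -2.0]
opening: 0.526
```

```bash
python3 go.py 596.2 -177 70 -2.9; python3 - <<'E'
from fit import *
p,d=r.grab_frame('scene')
cv2.imwrite('pics/v5.png',cv2.cvtColor(cv2.resize(p[160:320,80:290],(788,600),interpolation=2),4))
C=cloud('scene',d).reshape(-1,3); e=r.sense()['eef_pos']
Q=C[(abs(C[:,0]-e[0])<32)&(abs(C[:,1]-e[1])<34)&(C[:,2]>70)&(C[:,2]<104)]
print(len(Q),np.round(np.percentile(Q,[2,98],axis=0),1).tolist())
E
```

```text
t 28.2 pos [ 596.  -177.5  122.6] rpy deg [ 1.7998e+02 -7.0000e-02 -2.9000e+00] open 0.526 F [ 0.6  0.3 -2. ] q [-0.29  0.44  1.72 -0.    0.98  1.33]
rz first 0.0 deg; then cm tx 0.01 ty -0.05 tz 5.26
327 [[578.5, -198.9, 71.8], [621.6, -155.8, 103.4]]
```

View pics/v5.png

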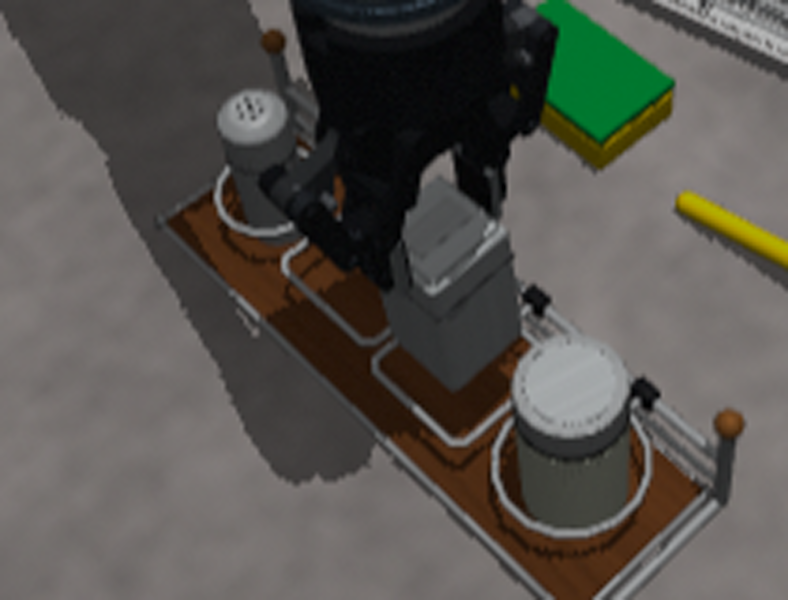

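The shaker is upright in the small hoop (255,190) and the jar in the large one. The tin (450,290) is centred over the square hoop. Lowering it.

Emit:
move_arm:
  increments:
    - {"tx": 0, "ty": 0, "tz": 1, "rx": 0, "ry": 0, "rz": 0, "gripper": -1}
    - {"tx": 0, "ty": 0, "tz": 1, "rx": 0, "ry": 0, "rz": 0, "gripper": -1}
    - {"tx": 0, "ty": 0, "tz": 1, "rx": 0, "ry": 0, "rz": 0, "gripper": -1}
    - {"tx": 0, "ty": 0, "tz": 1, "rx": 0, "ry": 0, "rz": 0, "gripper": -1}
    - {"tx": 0, "ty": 0, "tz": 0.5, "rx": 0, "ry": 0, "rz": 0, "gripper": -1}
    - {"tx": 0, "ty": 0, "tz": 0.3, "rx": 0, "ry": 0, "rz": 0, "gripper": -1}
    - {"tx": 0, "ty": 0, "tz": 0.2, "rx": 0, "ry": 0, "rz": 0, "gripper": -1}
    - {"tx": 0, "ty": 0, "tz": 0.1, "rx": 0, "ry": 0, "rz": 0, "gripper": -1}
    - {"tx": 0, "ty": 0, "tz": 0.1, "rx": 0, "ry": 0, "rz": 0, "gripper": -1}
    - {"tx": 0, "ty": 0, "tz": 0, "rx": 0, "ry": 0, "rz": 0, "gripper": -1}
    - {"tx": 0, "ty": 0, "tz": 0, "rx": 0, "ry": 0, "rz": 0, "gripper": -1}

```text
clock: 29.35
eef_pos: [595.6, -177.4, 69.9]
tcp_rot: [3.141, -0.0, -0.051]
contact_force: [-0.1, 0.0, -1.2]
opening: 0.529
```

Emit:
move_arm:
  increments:
    - {"tx": 0, "ty": 0, "tz": 0.05, "rx": 0, "ry": 0, "rz": 0, "gripper": -1}
    - {"tx": 0, "ty": 0, "tz": 0, "rx": 0, "ry": 0, "rz": 0, "gripper": -1}

```text
clock: 29.55
eef_pos: [595.8, -177.4, 69.8]
tcp_rot: [3.141, -0.001, -0.051]
contact_force: [-1.5, 0.9, 4.8]
opening: 0.529
```

Emit:
move_arm:
  increments:
    - {"tx": 0, "ty": 0, "tz": 0.05, "rx": 0, "ry": 0, "rz": 0, "gripper": -1}
    - {"tx": 0, "ty": 0, "tz": 0, "rx": 0, "ry": 0, "rz": 0, "gripper": -1}

```text
clock: 29.75
eef_pos: [595.9, -177.4, 69.8]
tcp_rot: [3.141, -0.001, -0.051]
contact_force: [-2.5, 2.6, 9.1]
opening: 0.527
```

Emit:
move_arm:
  increments:
    - {"tx": 0, "ty": 0, "tz": 0, "rx": 0, "ry": 0, "rz": 0, "gripper": 0.1}
    - {"tx": 0, "ty": 0, "tz": 0, "rx": 0, "ry": 0, "rz": 0, "gripper": 0.2}
    - {"tx": 0, "ty": 0, "tz": 0, "rx": 0, "ry": 0, "rz": 0, "gripper": 0.35}
    - {"tx": 0, "ty": 0, "tz": 0, "rx": 0, "ry": 0, "rz": 0, "gripper": 0.5}
    - {"tx": 0, "ty": 0, "tz": 0, "rx": 0, "ry": 0, "rz": 0, "gripper": 0.7}
    - {"tx": 0, "ty": 0, "tz": 0, "rx": 0, "ry": 0, "rz": 0, "gripper": 0.7}

```text
clock: 30.35
eef_pos: [595.4, -177.4, 68.6]
tcp_rot: [3.142, 0.0, -0.051]
contact_force: [0.1, -0.4, -0.1]
opening: 0.85
```

Emit:
move_arm:
  increments:
    - {"tx": 0, "ty": 0, "tz": -0.5, "rx": 0, "ry": 0, "rz": 0, "gripper": 0.7}
    - {"tx": 0, "ty": 0, "tz": -1, "rx": 0, "ry": 0, "rz": 0, "gripper": 0.7}
    - {"tx": 0, "ty": 0, "tz": -2, "rx": 0, "ry": 0, "rz": 0, "gripper": 0.7}
    - {"tx": 0, "ty": 0, "tz": -2, "rx": 0, "ry": 0, "rz": 0, "gripper": 0.7}
    - {"tx": 0, "ty": 0, "tz": -2, "rx": 0, "ry": 0, "rz": 0, "gripper": 0.7}
    - {"tx": 0, "ty": 0, "tz": -2, "rx": 0, "ry": 0, "rz": 0, "gripper": 0.7}
    - {"tx": 0, "ty": 0, "tz": -2, "rx": 0, "ry": 0, "rz": 0, "gripper": 1}
    - {"tx": 0, "ty": 0, "tz": -2, "rx": 0, "ry": 0, "rz": -4, "gripper": 1}
    - {"tx": 0, "ty": 0, "tz": -0.5, "rx": 0, "ry": 0, "rz": -3.5, "gripper": 1}
    - {"tx": 0, "ty": 0, "tz": 0, "rx": 0, "ry": 0, "rz": -3, "gripper": 1}
    - {"tx": 0, "ty": 0, "tz": 0, "rx": 0, "ry": 0, "rz": 0, "gripper": 1}

```text
clock: 31.45
eef_pos: [595.7, -177.4, 210.0]
tcp_rot: [3.141, -0.001, 0.133]
contact_force: [-0.4, 0.0, 0.6]
opening: 1.0
```

```bash
python3 go.py 658.3 205 77 7.6
```

```text
t 31.45 pos [ 595.7 -177.4  210. ] rpy deg [ 1.7996e+02 -8.0000e-02  7.6500e+00] open 1.0 F [-0.4  0.   0.6] q [-0.29  0.35  1.64 -0.    1.15  1.15]
rz first 0.0 deg; then cm tx 11.26 ty -37.08 tz 13.30
```

Emit:
move_arm:
  increments:
    - {"tx": 0.96, "ty": -3.08, "tz": 0, "rx": 0, "ry": 0, "rz": 0, "gripper": 1}
    - {"tx": 1.1, "ty": -3.6, "tz": 0, "rx": 0, "ry": 0, "rz": 0, "gripper": 1}
    - {"tx": 1.1, "ty": -3.6, "tz": 0, "rx": 0, "ry": 0, "rz": 0, "gripper": 1}
    - {"tx": 1.1, "ty": -3.6, "tz": 0, "rx": 0, "ry": 0, "rz": 0, "gripper": 1}
    - {"tx": 1.1, "ty": -3.6, "tz": 0, "rx": 0, "ry": 0, "rz": 0, "gripper": 1}
    - {"tx": 1.1, "ty": -3.6, "tz": 0, "rx": 0, "ry": 0, "rz": 0, "gripper": 1}
    - {"tx": 1.1, "ty": -3.6, "tz": 0, "rx": 0, "ry": 0, "rz": 0, "gripper": 1}
    - {"tx": 1.1, "ty": -3.6, "tz": 0, "rx": 0, "ry": 0, "rz": 0, "gripper": 1}
    - {"tx": 1.1, "ty": -3.6, "tz": 0, "rx": 0, "ry": 0, "rz": 0, "gripper": 1}
    - {"tx": 1.1, "ty": -3.6, "tz": 0, "rx": 0, "ry": 0, "rz": 0, "gripper": 1}
    - {"tx": 0.4, "ty": -1.6, "tz": 0, "rx": 0, "ry": 0, "rz": 0, "gripper": 1}
    - {"tx": 0, "ty": 0, "tz": 0, "rx": 0, "ry": 0, "rz": 0, "gripper": 1}

```text
clock: 32.65
eef_pos: [657.8, 207.1, 208.6]
tcp_rot: [-3.141, 0.0, 0.134]
contact_force: [0.8, -0.4, -0.8]
opening: 1.0
```

Emit:
move_arm:
  increments:
    - {"tx": 0, "ty": 0, "tz": 1, "rx": 0, "ry": 0, "rz": 0, "gripper": 1}
    - {"tx": 0, "ty": 0, "tz": 2, "rx": 0, "ry": 0, "rz": 0, "gripper": 1}
    - {"tx": 0, "ty": 0, "tz": 2, "rx": 0, "ry": 0, "rz": 0, "gripper": 1}
    - {"tx": 0, "ty": 0, "tz": 1, "rx": 0, "ry": 0, "rz": 0, "gripper": 1}
    - {"tx": 0, "ty": 0, "tz": 1, "rx": 0, "ry": 0, "rz": 0, "gripper": 1}
    - {"tx": 0, "ty": 0, "tz": 0, "rx": 0, "ry": 0, "rz": 0, "gripper": 1}
    - {"tx": 0, "ty": 0, "tz": 0, "rx": 0, "ry": 0, "rz": 0, "gripper": 1}

```text
clock: 33.35
eef_pos: [658.3, 204.8, 139.1]
tcp_rot: [-3.142, -0.0, 0.132]
contact_force: [-0.6, 0.8, 0.0]
opening: 1.001
```

```bash
python3 go.py 658.3 205 77 7.6; python3 - <<'E'
from fit import *
p,d=r.grab_frame('scene')
cv2.imwrite('pics/v6.png',cv2.cvtColor(cv2.resize(p[70:320,80:430],(800,571),interpolation=2),4))
E
```

```text
t 33.35 pos [658.3 204.8 139.1] rpy deg [-1.80e+02 -2.00e-02  7.58e+00] open 1.001 F [-0.6  0.8  0. ] q [ 0.3   0.52  1.54 -0.    1.08  1.74]
rz first -0.0 deg; then cm tx 0.00 ty -0.02 tz 6.21
```

View pics/v6.png

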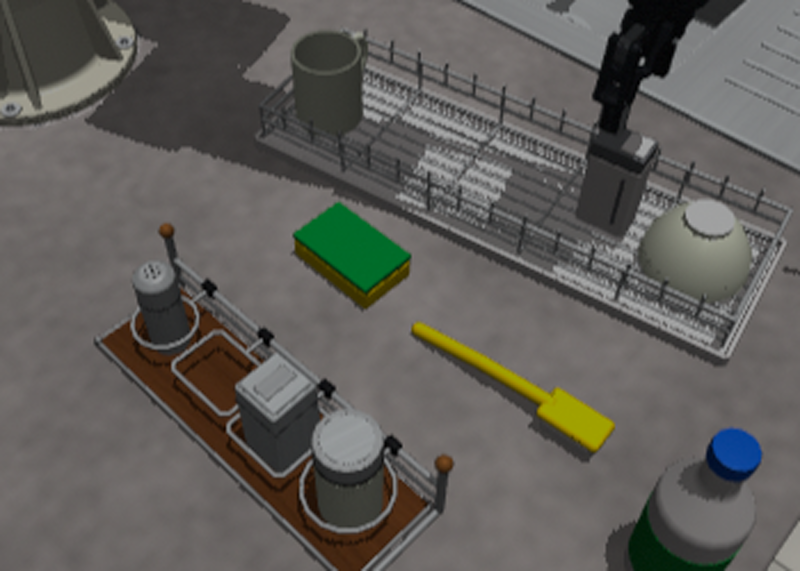

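The picture shows the shaker (163,310), tin (280,410) and jar (348,470) upright in their hoops. The gripper is over the dispenser (617,185), and the mug and bowl have not moved.

Emit:
move_arm:
  increments:
    - {"tx": 0, "ty": 0, "tz": 2, "rx": 0, "ry": 0, "rz": 0, "gripper": 1}
    - {"tx": 0, "ty": 0, "tz": 2, "rx": 0, "ry": 0, "rz": 0, "gripper": 1}
    - {"tx": 0, "ty": 0, "tz": 1.5, "rx": 0, "ry": 0, "rz": 0, "gripper": 1}
    - {"tx": 0, "ty": 0, "tz": 0.7, "rx": 0, "ry": 0, "rz": 0, "gripper": 0.7}
    - {"tx": 0, "ty": 0, "tz": 0, "rx": 0, "ry": 0, "rz": 0, "gripper": 0.35}
    - {"tx": 0, "ty": 0, "tz": 0, "rx": 0, "ry": 0, "rz": 0, "gripper": 0.15}
    - {"tx": 0, "ty": 0, "tz": 0, "rx": 0, "ry": 0, "rz": 0, "gripper": 0.05}
    - {"tx": 0, "ty": 0, "tz": 0, "rx": 0, "ry": 0, "rz": 0, "gripper": -0.05}
    - {"tx": 0, "ty": 0, "tz": 0, "rx": 0, "ry": 0, "rz": 0, "gripper": -0.15}
    - {"tx": 0, "ty": 0, "tz": 0, "rx": 0, "ry": 0, "rz": 0, "gripper": -0.25}
    - {"tx": 0, "ty": 0, "tz": 0, "rx": 0, "ry": 0, "rz": 0, "gripper": -1}
    - {"tx": 0, "ty": 0, "tz": 0, "rx": 0, "ry": 0, "rz": 0, "gripper": -1}

```text
clock: 34.6
eef_pos: [658.4, 205.4, 77.3]
tcp_rot: [-3.141, -0.001, 0.133]
contact_force: [-1.0, 1.0, 5.2]
opening: 0.396
```

Emit:
move_arm:
  increments:
    - {"tx": 0, "ty": 0, "tz": 0, "rx": 0, "ry": 0, "rz": 0, "gripper": -1}
    - {"tx": 0, "ty": 0, "tz": 0, "rx": 0, "ry": 0, "rz": 0, "gripper": -1}

```text
clock: 34.8
eef_pos: [658.4, 205.4, 77.3]
tcp_rot: [-3.141, -0.001, 0.133]
contact_force: [-0.4, 1.5, 5.5]
opening: 0.396
```

```bash
python3 go.py 520.4 -173.3 217 -2.9
```

```text
t 34.8 pos [658.4 205.4  77.3] rpy deg [-1.7998e+02 -6.0000e-02  7.6000e+00] open 0.396 F [-0.4  1.5  5.5] q [0.3  0.58 1.58 0.   0.97 1.74]
rz first 10.5 deg; then cm tx -11.87 ty 38.52 tz -13.97
```

Emit:
move_arm:
  increments:
    - {"tx": 0, "ty": 0, "tz": -0.5, "rx": 0, "ry": 0, "rz": 0, "gripper": -1}
    - {"tx": 0, "ty": 0, "tz": -1, "rx": 0, "ry": 0, "rz": 0, "gripper": -1}
    - {"tx": 0, "ty": 0, "tz": -2, "rx": 0, "ry": 0, "rz": 0, "gripper": -1}
    - {"tx": 0, "ty": 0, "tz": -2, "rx": 0, "ry": 0, "rz": 0, "gripper": -1}
    - {"tx": 0, "ty": 0, "tz": -2, "rx": 0, "ry": 0, "rz": 0, "gripper": -1}
    - {"tx": 0, "ty": 0, "tz": -2, "rx": 0, "ry": 0, "rz": 0, "gripper": -1}
    - {"tx": 0, "ty": 0, "tz": -2, "rx": 0, "ry": 0, "rz": 0, "gripper": -1}
    - {"tx": 0, "ty": 0, "tz": -2, "rx": 0, "ry": 0, "rz": 0, "gripper": -1}
    - {"tx": 0, "ty": 0, "tz": -0.5, "rx": 0, "ry": 0, "rz": 3.5, "gripper": -1}
    - {"tx": 0, "ty": 0, "tz": 0, "rx": 0, "ry": 0, "rz": 3.5, "gripper": -1}
    - {"tx": 0, "ty": 0, "tz": 0, "rx": 0, "ry": 0, "rz": 3.5, "gripper": -1}

```text
clock: 35.9
eef_pos: [657.9, 204.8, 217.4]
tcp_rot: [3.141, -0.0, -0.053]
contact_force: [-0.2, 0.3, -2.1]
opening: 0.395
```

Emit:
move_arm:
  increments:
    - {"tx": -0.6, "ty": 2, "tz": 0, "rx": 0, "ry": 0, "rz": 0, "gripper": -1}
    - {"tx": -1.1, "ty": 3.5, "tz": 0, "rx": 0, "ry": 0, "rz": 0, "gripper": -1}
    - {"tx": -1.1, "ty": 3.5, "tz": 0, "rx": 0, "ry": 0, "rz": 0, "gripper": -1}
    - {"tx": -1.1, "ty": 3.5, "tz": 0, "rx": 0, "ry": 0, "rz": 0, "gripper": -1}
    - {"tx": -1.1, "ty": 3.5, "tz": 0, "rx": 0, "ry": 0, "rz": 0, "gripper": -1}
    - {"tx": -1.1, "ty": 3.5, "tz": 0, "rx": 0, "ry": 0, "rz": 0, "gripper": -1}
    - {"tx": -1.1, "ty": 3.5, "tz": 0, "rx": 0, "ry": 0, "rz": 0, "gripper": -1}
    - {"tx": -1.1, "ty": 3.5, "tz": 0, "rx": 0, "ry": 0, "rz": 0, "gripper": -1}
    - {"tx": -1.1, "ty": 3.5, "tz": 0, "rx": 0, "ry": 0, "rz": 0, "gripper": -1}
    - {"tx": -1.1, "ty": 3.5, "tz": 0, "rx": 0, "ry": 0, "rz": 0, "gripper": -1}
    - {"tx": -1.37, "ty": 5.0, "tz": 0, "rx": 0, "ry": 0, "rz": 0, "gripper": -1}

```text
clock: 37.0
eef_pos: [519.2, -172.7, 217.0]
tcp_rot: [-3.141, 0.0, -0.049]
contact_force: [0.2, -1.0, -1.1]
opening: 0.393
```

Emit:
move_arm:
  increments:
    - {"tx": 0, "ty": 0, "tz": 0, "rx": 0, "ry": 0, "rz": 0, "gripper": -1}
    - {"tx": 0, "ty": 0, "tz": 0, "rx": 0, "ry": 0, "rz": 0, "gripper": -1}
    - {"tx": 0, "ty": 0, "tz": 0, "rx": 0, "ry": 0, "rz": 0, "gripper": -1}

```text
clock: 37.3
eef_pos: [520.3, -171.3, 216.8]
tcp_rot: [-3.141, 0.0, -0.05]
contact_force: [0.2, 1.2, -2.5]
opening: 0.39
```

```bash
python3 go.py 520.4 -173.3 122 -2.9
```

```text
t 37.3 pos [ 520.3 -171.3  216.8] rpy deg [-179.98    0.     -2.88] open 0.39 F [ 0.2  1.2 -2.5] q [-0.32  0.23  1.79  0.    1.12  1.3 ]
rz first 0.0 deg; then cm tx 0.02 ty 0.20 tz 9.48
```

Emit:
move_arm:
  increments:
    - {"tx": 0, "ty": 0.1, "tz": 2, "rx": 0, "ry": 0, "rz": 0, "gripper": -1}
    - {"tx": 0, "ty": 0, "tz": 2, "rx": 0, "ry": 0, "rz": 0, "gripper": -1}
    - {"tx": 0, "ty": 0, "tz": 2, "rx": 0, "ry": 0, "rz": 0, "gripper": -1}
    - {"tx": 0, "ty": 0, "tz": 2, "rx": 0, "ry": 0, "rz": 0, "gripper": -1}
    - {"tx": 0, "ty": 0, "tz": 1, "rx": 0, "ry": 0, "rz": 0, "gripper": -1}
    - {"tx": 0, "ty": 0, "tz": 0.5, "rx": 0, "ry": 0, "rz": 0, "gripper": -1}
    - {"tx": 0, "ty": 0, "tz": 0, "rx": 0, "ry": 0, "rz": 0, "gripper": -1}
    - {"tx": 0, "ty": 0, "tz": 0, "rx": 0, "ry": 0, "rz": 0, "gripper": -1}

```text
clock: 38.1
eef_pos: [521.2, -172.6, 122.4]
tcp_rot: [3.141, -0.001, -0.05]
contact_force: [0.7, -0.6, -0.8]
opening: 0.394
```

```bash
python3 go.py 520.4 -173.3 70 -2.9; python3 - <<'E'
from fit import *
p,d=r.grab_frame('scene')
cv2.imwrite('pics/v7.png',cv2.cvtColor(cv2.resize(p[160:320,80:290],(788,600),interpolation=2),4))
C=cloud('scene',d).reshape(-1,3); e=r.sense()['eef_pos']
Q=C[(abs(C[:,0]-e[0])<36)&(abs(C[:,1]-e[1])<30)&(C[:,2]>70)&(C[:,2]<100)]
print(len(Q),np.round(np.percentile(Q,[2,98],axis=0),1).tolist())
E
```

```text
t 38.1 pos [ 521.2 -172.6  122.4] rpy deg [ 1.7998e+02 -6.0000e-02 -2.8700e+00] open 0.394 F [ 0.7 -0.6 -0.8] q [-0.32  0.34  1.88 -0.    0.93  1.3 ]
rz first 0.0 deg; then cm tx -0.07 ty 0.07 tz 5.24
259 [[502.2, -190.2, 71.6], [549.8, -159.3, 99.1]]
```

View pics/v7.png

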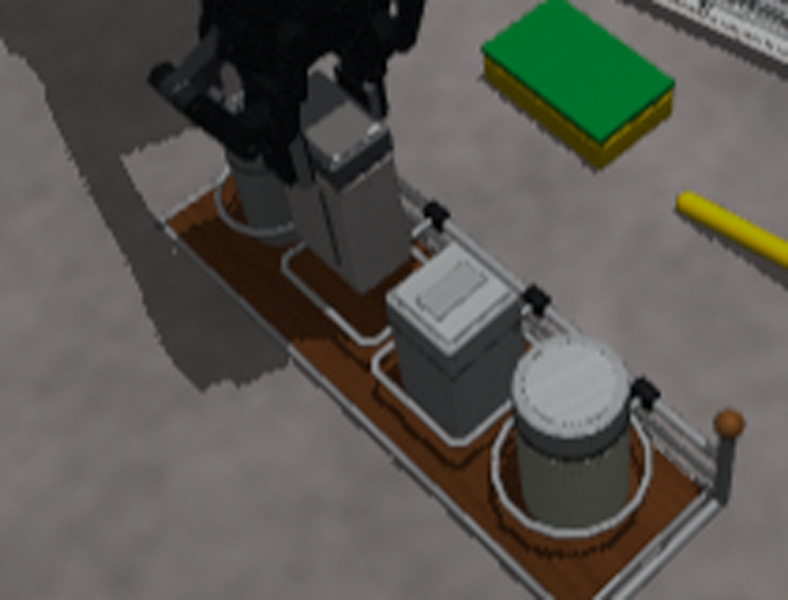

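The dispenser (355,220) is over the oblong hoop, and tin and jar are upright in theirs. The residual is 1–2 mm against 8 mm clearance, so I'll lower it.

Emit:
move_arm:
  increments:
    - {"tx": -0.07, "ty": 0, "tz": 1, "rx": 0, "ry": 0, "rz": 0, "gripper": -1}
    - {"tx": 0, "ty": 0, "tz": 1, "rx": 0, "ry": 0, "rz": 0, "gripper": -1}
    - {"tx": 0, "ty": 0, "tz": 1, "rx": 0, "ry": 0, "rz": 0, "gripper": -1}
    - {"tx": 0, "ty": 0, "tz": 1, "rx": 0, "ry": 0, "rz": 0, "gripper": -1}
    - {"tx": 0, "ty": 0, "tz": 0.5, "rx": 0, "ry": 0, "rz": 0, "gripper": -1}
    - {"tx": 0, "ty": 0, "tz": 0.3, "rx": 0, "ry": 0, "rz": 0, "gripper": -1}
    - {"tx": 0, "ty": 0, "tz": 0.2, "rx": 0, "ry": 0, "rz": 0, "gripper": -1}
    - {"tx": 0, "ty": 0, "tz": 0.1, "rx": 0, "ry": 0, "rz": 0, "gripper": -1}
    - {"tx": 0, "ty": 0, "tz": 0.1, "rx": 0, "ry": 0, "rz": 0, "gripper": -1}
    - {"tx": 0, "ty": 0, "tz": 0, "rx": 0, "ry": 0, "rz": 0, "gripper": -1}
    - {"tx": 0, "ty": 0, "tz": 0, "rx": 0, "ry": 0, "rz": 0, "gripper": -1}

```text
clock: 39.25
eef_pos: [520.0, -172.7, 69.9]
tcp_rot: [3.142, -0.0, -0.051]
contact_force: [-0.1, 1.0, -2.3]
opening: 0.392
```

Emit:
move_arm:
  increments:
    - {"tx": 0, "ty": 0, "tz": 0.05, "rx": 0, "ry": 0, "rz": 0, "gripper": -1}
    - {"tx": 0, "ty": 0, "tz": 0, "rx": 0, "ry": 0, "rz": 0, "gripper": -1}

```text
clock: 39.45
eef_pos: [520.0, -172.7, 69.6]
tcp_rot: [3.141, -0.0, -0.051]
contact_force: [-1.2, -0.2, 2.9]
opening: 0.391
```

Emit:
move_arm:
  increments:
    - {"tx": 0, "ty": 0, "tz": 0.05, "rx": 0, "ry": 0, "rz": 0, "gripper": -1}
    - {"tx": 0, "ty": 0, "tz": 0, "rx": 0, "ry": 0, "rz": 0, "gripper": -1}

```text
clock: 39.65
eef_pos: [520.1, -172.7, 69.6]
tcp_rot: [3.141, -0.001, -0.051]
contact_force: [-3.1, 1.3, 10.1]
opening: 0.387
```

Emit:
move_arm:
  increments:
    - {"tx": 0, "ty": 0, "tz": 0, "rx": 0, "ry": 0, "rz": 0, "gripper": -0.15}
    - {"tx": 0, "ty": 0, "tz": 0, "rx": 0, "ry": 0, "rz": 0, "gripper": -0.05}
    - {"tx": 0, "ty": 0, "tz": 0, "rx": 0, "ry": 0, "rz": 0, "gripper": 0.1}
    - {"tx": 0, "ty": 0, "tz": 0, "rx": 0, "ry": 0, "rz": 0, "gripper": 0.3}
    - {"tx": 0, "ty": 0, "tz": 0, "rx": 0, "ry": 0, "rz": 0, "gripper": 0.5}
    - {"tx": 0, "ty": 0, "tz": 0, "rx": 0, "ry": 0, "rz": 0, "gripper": 0.5}

```text
clock: 40.25
eef_pos: [519.8, -172.6, 68.6]
tcp_rot: [-3.142, 0.0, -0.051]
contact_force: [-0.2, -0.3, 0.1]
opening: 0.753
```

Emit:
move_arm:
  increments:
    - {"tx": 0, "ty": 0, "tz": -0.5, "rx": 0, "ry": 0, "rz": 0, "gripper": 0.5}
    - {"tx": 0, "ty": 0, "tz": -1, "rx": 0, "ry": 0, "rz": 0, "gripper": 0.5}
    - {"tx": 0, "ty": 0, "tz": -2, "rx": 0, "ry": 0, "rz": 0, "gripper": 0.5}
    - {"tx": 0, "ty": 0, "tz": -2, "rx": 0, "ry": 0, "rz": 0, "gripper": 0.5}
    - {"tx": 0, "ty": 0, "tz": -2, "rx": 0, "ry": 0, "rz": 0, "gripper": 0.5}
    - {"tx": 0, "ty": 0, "tz": -2, "rx": 0, "ry": 0, "rz": 0, "gripper": 0.5}
    - {"tx": 0, "ty": 0, "tz": -2, "rx": 0, "ry": 0, "rz": 0, "gripper": 0.5}
    - {"tx": 0, "ty": 0, "tz": -2, "rx": 0, "ry": 0, "rz": 0, "gripper": 0.5}
    - {"tx": 0, "ty": 0, "tz": -2, "rx": 0, "ry": 0, "rz": 0, "gripper": 0.5}

```text
clock: 41.15
eef_pos: [519.8, -172.7, 225.6]
tcp_rot: [3.141, -0.001, -0.051]
contact_force: [0.2, 0.6, 0.7]
opening: 0.749
```

Emit:
move_arm:
  increments:
    - {"tx": 0, "ty": -3, "tz": 0, "rx": 0, "ry": 0, "rz": 0, "gripper": 0.5}
    - {"tx": 0, "ty": -3, "tz": 0, "rx": 0, "ry": 0, "rz": 0, "gripper": 0.5}
    - {"tx": 0, "ty": -3, "tz": 0, "rx": 0, "ry": 0, "rz": 0, "gripper": 0.5}
    - {"tx": 0, "ty": -3, "tz": 0, "rx": 0, "ry": 0, "rz": 0, "gripper": 0.5}
    - {"tx": 0, "ty": -3, "tz": 0, "rx": 0, "ry": 0, "rz": 0, "gripper": 0.5}
    - {"tx": 0, "ty": -3, "tz": 0, "rx": 0, "ry": 0, "rz": 0, "gripper": 0.5}
    - {"tx": 0, "ty": -2, "tz": 0, "rx": 0, "ry": 0, "rz": 0, "gripper": 0.5}
    - {"tx": 0, "ty": 0, "tz": 0, "rx": 0, "ry": 0, "rz": 0, "gripper": 0.5}
    - {"tx": 0, "ty": 0, "tz": 0, "rx": 0, "ry": 0, "rz": 0, "gripper": 0.5}

```text
clock: 42.05
eef_pos: [530.0, 27.2, 224.3]
tcp_rot: [3.141, -0.001, -0.049]
contact_force: [0.2, 0.7, -0.2]
opening: 0.75
```

```bash
python3 - <<'E'
from fit import *
T,dt=r.grab_frame('top'); p,d=r.grab_frame('scene')
a=cv2.resize(p[130:320,80:290],(486,440),interpolation=2); b=cv2.resize(T[100:280,250:380],(314,440),interpolation=2)
cv2.imwrite('pics/v8.png',cv2.cvtColor(np.hstack([a,b]),4))
for c,D in(('top',dt),('scene',d)):
    C=cloud(c,D).reshape(-1,3)
    for n,x,y,h in(('jar',671.7,-178,102),('shaker',444.4,-166.5,96),('tin',596,-174.1,94),('dispenser',520.2,-170.4,104)):
        Q=C[(np.hypot(C[:,0]-x,C[:,1]-y)<37)&(C[:,2]>14+h-6)&(C[:,2]<14+h+6)]; rc=cv2.minAreaRect(Q[:,:2].astype(np.float32))
        print(c,n,'hoop',(x,y),len(Q),'z',np.round(np.percentile(Q[:,2],[5,50,95]),1),'ctr',np.round(rc[0],1),np.round(rc[1],1),round(rc[2],1))
for q in('mug','bowl'):
    for e in r.place_of(q,'top')[:1]: print(q,np.round(ray('top',e['location'][1],e['location'][0],22),1))
E
python3 go.py 500 0 200 0
```

```text
top jar hoop (671.7, -178) 436 z [112.  114.3 116.3] ctr [ 672.2 -177.1] [49.2 50.3] 2.4
top shaker hoop (444.4, -166.5) 164 z [104.6 107.4 109.6] ctr [ 444.8 -166.7] [31.3 28.7] 45.3
top tin hoop (596, -174.1) 365 z [102.7 105.9 108.8] ctr [ 595.3 -174.4] [43.7 44.7] 85.8
top dispenser hoop (520.2, -170.4) 394 z [113.6 116.3 118.6] ctr [ 519.6 -172. ] [34.2 51.4] 85.7
scene jar hoop (671.7, -178) 731 z [113.  115.7 117.6] ctr [ 675.4 -177.6] [50.8 50.4] 20.3
scene shaker hoop (444.4, -166.5) 193 z [104.5 108.  110.3] ctr [ 447.9 -166.3] [32.9 33. ] 86.3
scene tin hoop (596, -174.1) 552 z [102.8 107.4 109.3] ctr [ 598.3 -174.6] [45.2 45.7] 87.9
scene dispenser hoop (520.2, -170.4) 482 z [114.6 117.6 119.7] ctr [ 522.2 -172.5] [34.5 53.9] 87.0
mug [350.2 134.8  22. ]
t 42.25 pos [529.9  26.2 223.9] rpy deg [ 1.7999e+02 -1.0000e-02 -2.9600e+00] open 0.754 F [-0.1 -0.8 -0.7] q [ 0.05  0.19  1.82 -0.    1.13  1.67]
rz first -3.0 deg; then cm tx -2.99 ty 2.62 tz 2.39
```

View pics/v8.png

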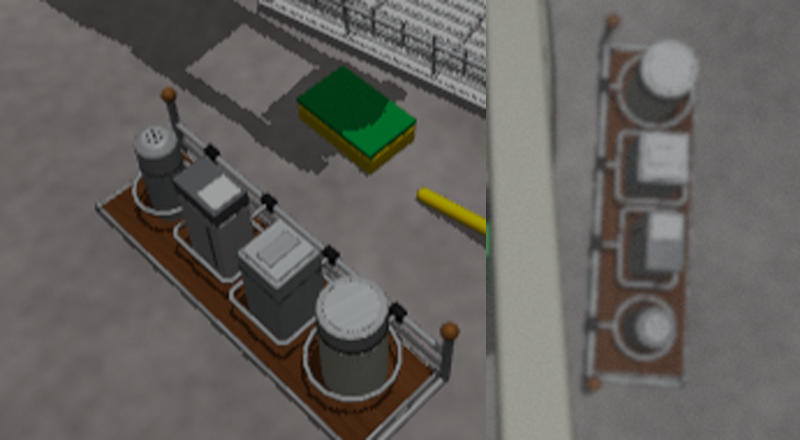

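All four stand upright in their own hoops in both views: shaker (155,170), dispenser (215,215), tin (280,275) and jar (355,335) in the left crop. The networks' mug reading differs by about 5 mm and the arm hid the bowl. I'll compare scene depth for both against the first picture, then hand in.

```bash
python3 - <<'E'
from h import *
p,d=r.grab_frame('scene'); A=cloud('scene',np.load('pics/scene0.npy')); B=cloud('scene',d)
for n,x,y,R,z in(('mug',353,139,50,60),('bowl',753,214,60,40)):
    for k,C in(('start',A),('now',B)):
        P=C.reshape(-1,3); Q=P[(np.hypot(P[:,0]-x,P[:,1]-y)<R)&(P[:,2]>z)]; print(n,k,len(Q),np.round(np.median(Q,0),1))
print(r.sense()['contact_force'],r.sign_off())
E
```

```text
mug start 918 [354.9 137.1  87.6]
mug now 553 [358.5 117.   81.6]
bowl start 1418 [759.4 199.2  64.7]
bowl now 1415 [759.4 198.9  65.1]
the job is handed in; nothing more can be done
[-0.91859349  0.53916708  0.64782647] None
```

All four pieces are in the condiment stand, upright in their own hoops, and the job is handed in. I moved them in the order jar, shaker, tin, dispenser. Each was lowered slowly until the wrist felt contact at about 6–10 N, then released. The clock read about 42 s of the 128 s allowed.

**Last checks**
- **Placement:** In both cameras each piece stands within about 1 mm of its hoop centre. The dispenser is the exception, about 2 mm off, against 8 mm of clearance. The top heights match pieces standing on the stand's floor, and the wrist force was near zero with the gripper clear.
- **Bowl:** Its scene-camera depth is the same as at the start, so it has not moved.
- **Mug:** The last check does not confirm it. The network reading shifted by about 5 mm, and the scene-depth check disagreed, seeing only 553 of 918 points. By my geometry the arm was blocking the view. A clear picture taken before the last pick showed the mug upright in place, and nothing went near it after that. I handed the job in within the same script as this check, so I did not look again.

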